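# Feel three bullet cameras for a loose swivel and send the loose one to rework

## Robot

A 6-joint arm with a two-finger parallel gripper is mounted at the origin on the work surface. World frame = base frame: x ahead of the robot, y to its left, z up, the work surface at z = 0. Lengths are in m, angles in rad, forces in N, time in s.
With the tool pointing down it reaches from about 0.375 to 0.75 m from the base axis. Payload 9 kg.
Tool frame: the origin (TCP) lies midway between the tips of the shut fingers; the grasp point (between the pads) lies 19 mm behind it (r.grip_point_offset is the distance from the TCP to the grasp point, in m); z points along the fingers, y is the direction in which the jaws open and shut (so a half turn about z gives the same grasp; the last joint's range is limited). The gripper opens to 85 mm and grips with 20 to 120 N. Pads are 22 mm wide; open, the fingers measure 114 mm over their backs; the gripper's body (76 mm by 85 mm) begins 54 mm behind the grasp point. The pads swing forward as they close: fully open they stand 13 mm farther back than shut.
Start: joints at [-0.218, 0.104, 0.097, 1.564, 0, 1.353], TCP at [0.6, 0, 0.231] pointing down, gripper open.
Joint ranges: [-2.99, 2.99], [-0.84, 1.86], [-1.1, 1.16], [-1.84, 2.11], [-1.51, 1.56], [-3.14, 3.14]. Speed limits (rad/s): [2.22, 2.22, 2.57, 3.14, 3.14, 3.14].

## Interface

Orientations are given as [roll, pitch, yaw] about the fixed x, y, z axes, in that order (R = Rz(yaw) Ry(pitch) Rx(roll)).
In Python, from workcell import r, imaging, spotter gives the robot as it stands. The module is installed in compiled form; this text tells all that it offers.
- The arm moves only by the tool send_rows, never from a script. Its arguments are lists of equal length, an entry for each row: "travel": the shift along the tool's x, y, z in cm, a list of three; "turn": the turn, a rotation vector about the tool's x, y, z in degrees, a list of three; "gripper": the opening, from 0 (shut) to 1 (fully open). In form: {"travel": [[x, y, z], ...], "turn": [[rx, ry, rz], ...], "gripper": [gripper, ...]}. A call has exactly 10 rows; each row is the pose to reach, as a shift and turn from the pose measured when the call began, along the tool's axes at that moment; what a row does not reach only later rows make up. A row lasts 1/10 s, in which the tool goes at most 50 mm and 8.59 degrees, less where a joint would pass 70% of its speed; a pose out of reach is approached as far as the arm can. A call with a gripper value outside its range is refused whole. The fingers move at their own pace and stop on an object; "grip_force" is the grip in N (left out, the last holds). Time passes only in rows, so rows that repeat a pose let the fingers close, or fill a call up. It gives the time, the measured TCP pose, the force and the opening at its end, in the units of the state.
- r.read_state(): the state, without advancing time (a new reading comes with each control period).
- imaging.snapshot(name): name is "scene" or "side" or "wrist"; returns (picture, depth): 480x640x3 uint8, red, green, blue; 480x640 float32, m along the optical axis (not along the pixel's ray), 0 where there is no reading.
- imaging.get_calibration(name): a dict with "K" (3x3 intrinsics, pixels), "cam_to_world" (4x4, takes a point from camera to world coordinates); the wrist camera has in their place "tool_from_camera" (4x4, takes a point from camera to tool coordinates, whose origin is the TCP and whose axes are the flange's). Camera axes: x right, y down, z forward; pixel columns grow to the right and rows downward; lengths in m; the calibration is good to about 2 mm. A picture is of the moment at which its call begins: read the wrist's pose just before it. get_calibration takes no time and is no camera call.
- r.job_done(): hands the job in, once; it reports no verdict.
Trained networks look in the newest picture that a camera, given by its name, has taken for a name from the list of things; names that differ only in an ending like _2 or _b are one class to them, and where a whole thing is asked for, a point or a joint stands for the part that bears it (a point fixed in the world has none). Each returns a list of dicts, best first, with "conf" (0 to 1); they miss things now and then, are a little off and sometimes report something else, mostly with a low value. They report only what shows in the picture. A call takes as long as a camera call. They do not tell look-alikes from the thing itself.
- spotter.recognise(camera, label): "box" ([left, top, right, bottom] in pixels, round what is visible of it).
- spotter.cut_out(camera, label): "mask" (480x640 bool, what is visible of it) and "box" ([left, top, right, bottom] in pixels, round what is visible of it).
The state is a dict: "time_s": time; "qpos": joint angles; "joint_vel": joint speeds; "joint_torque": joint torques, N m; "eef_pos": TCP position; "tcp_rot": TCP orientation; "force": force on the tool from outside, world axes, zero at the start; "moment": the same for the moment, N m; "gripper_width": finger opening in m.
Only numpy, scipy, OpenCV 4.12 (cv2) and the standard library are available. Lean on these libraries where they do the work, as an engineer would, in place of code of your own. Each camera call takes 0.05 s, during which the arm holds its last target.

## Task

One of the three cameras in the test block has a loose swivel joint. Going from the robot's left to its right, gently push the head of every camera in turn first to the robot's left, then to its right, until it clearly pushes back, without straining it. Then lift the loose camera out of its socket, set it gently, upright and fully home in the pocket of the rework tray, and leave its head clearly tipped over to one side, so that it is seen to be loose; the firm cameras stay seated in their sockets and the other things on the bench where they are.

Things in the scene. Friction and masses are not known exactly. Their poses are not given: they have to be found in the camera images.
- cam_a: white bullet camera, 0.65 to 0.77 kg, three alike. Origin: centre of the underside of its 70 x 70 x 8 mm base flange, which rests on the block's top. Below: square spigot 34 mm wide, 40 mm long. Above: swivel at 30 mm, then the head, 105 (x) x 44 (y) x 50 mm (z), centre at 85 mm, under a 48 mm wide sunshade (top at 113 mm). Lens at -x, +y to the robot's left. Grip the head across y; it carries the whole camera.
- cam_a_head (a point): centre of that camera's head, 55 mm above the swivel. Firm: gives 1 mm per 6.6 N sideways against the base and springs back. Loose: swings 7.7 mm to either side of upright against under 0.5 N, then meets a stop, and stays tipped. Above 3 to 5 N the base also rocks 2 mm here in its socket, then binds. Press with 5 to 8 N; over 12 N harms it. All heads start upright.
- cam_b: white bullet camera, 0.65 to 0.77 kg, three alike. Origin: centre of the underside of its 70 x 70 x 8 mm base flange, which rests on the block's top. Below: square spigot 34 mm wide, 40 mm long. Above: swivel at 30 mm, then the head, 105 (x) x 44 (y) x 50 mm (z), centre at 85 mm, under a 48 mm wide sunshade (top at 113 mm). Lens at -x, +y to the robot's left. Grip the head across y; it carries the whole camera.
- cam_b_head (a point): centre of that camera's head, 55 mm above the swivel. Firm: gives 1 mm per 6.6 N sideways against the base and springs back. Loose: swings 7.7 mm to either side of upright against under 0.5 N, then meets a stop, and stays tipped. Above 3 to 5 N the base also rocks 2 mm here in its socket, then binds. Press with 5 to 8 N; over 12 N harms it. All heads start upright.
- cam_c: white bullet camera, 0.65 to 0.77 kg, three alike. Origin: centre of the underside of its 70 x 70 x 8 mm base flange, which rests on the block's top. Below: square spigot 34 mm wide, 40 mm long. Above: swivel at 30 mm, then the head, 105 (x) x 44 (y) x 50 mm (z), centre at 85 mm, under a 48 mm wide sunshade (top at 113 mm). Lens at -x, +y to the robot's left. Grip the head across y; it carries the whole camera.
- cam_c_head (a point): centre of that camera's head, 55 mm above the swivel. Firm: gives 1 mm per 6.6 N sideways against the base and springs back. Loose: swings 7.7 mm to either side of upright against under 0.5 N, then meets a stop, and stays tipped. Above 3 to 5 N the base also rocks 2 mm here in its socket, then binds. Press with 5 to 8 N; over 12 N harms it. All heads start upright.
- block: fixed aluminium test block, 100 (x) x 300 (y) x 50 mm high, origin at the centre of its underside; three 35 mm square sockets, 43 mm deep, in a row along its y at 110 mm spacing hold the cameras. It may be turned a little; the cameras are turned with it
- block_hole0 (a point): centre of the mouth of the left (+y) socket, on the block's top, 50 mm above the bench
- block_hole1 (a point): centre of the mouth of the middle socket, on the block's top, 50 mm above the bench
- block_hole2 (a point): centre of the mouth of the right (-y) socket, on the block's top, 50 mm above the bench
- tray: fixed grey plastic rework tray, 130 x 130 x 50 mm high, origin at the centre of its underside; its sides need not be parallel to the block's
- tray_hole0 (a point): centre of the mouth of the tray's one round pocket, 56 mm across and 44 mm deep, on the tray's top 50 mm above the bench. A camera's spigot goes in at any turn and its flange then rests on the tray's top
- dome: bystander: dome camera, 100 mm across, 56 mm high, origin at its underside
- mouse: bystander: black computer mouse, 105 x 58 x 30 mm, origin at its underside
- cup: bystander: small steel screw bowl, 70 mm across, 50 mm high, origin at its underside
There are look-alikes about, which are no part of the job. What is shaped like the cam_c but blue or red is not meant.

How it is judged:
By the outcome, as a careful person would: the job done as asked, in the order asked, and still so for the second after the job is handed in, with the robot touching nothing.
It also fails if it takes over 72 s, if anything falls off the work surface, if the arm or the gripper's body presses on something with over 40 N, if the wrist force passes 120 N, or if a joint passes its speed limit or range.

## Working session

There is one attempt and no reset: what is moved stays moved. The work goes in short steps, Python scripts to look and compute and a tool call to move; the robot and the scene stay as the last step left them, time stands still between calls to the robot, and variables do not carry over. Pictures are saved under pics/ and viewed, and the job is handed in when it is done.

Besides the shell and the picture viewer there is one more tool, called after "Call:" as name(argument=value, ...), one argument or row to a line, values as JSON. send_rows: Moves the arm, as the interface text tells. Its arguments: {"type":"object","properties":{"travel":{"type":"array"},"turn":{"type":"array"},"gripper":{"type":"array"},"grip_force":{"type":"number"}},"required":["travel","turn","gripper"]}

```bash
mkdir -p pics; ls
python3 - <<'E'
from workcell import r, imaging, spotter
import cv2,numpy as np
s=r.read_state()
for k,v in s.items(): print(k,np.round(v,4))
for n in ("scene","side","wrist"):
    p,d=imaging.snapshot(n); cv2.imwrite(f"pics/{n}0.png",p[...,::-1]); np.save(f"pics/{n}0_d.npy",d)
    print(n,{k:np.round(v,4).tolist() for k,v in imaging.get_calibration(n).items()})
print(r.grip_point_offset)
E
```

```text
pics
time_s 0.0
qpos [-0.2177  0.1047  0.0965  1.5639  0.      1.3531]
joint_vel [-0.0019 -0.0003 -0.0019  0.     -0.0009 -0.0005]
joint_torque [ 7.00000e-04 -5.56934e+01  5.03644e+01  1.70000e-02 -2.00000e-04
 -0.00000e+00]
eef_pos [5.997e-01 1.000e-04 2.305e-01]
tcp_rot [-3.1403e+00 -3.0000e-04  1.5708e+00]
force [ 0.4414 -1.3373  0.25  ]
moment [-0.0147  0.0325 -0.0284]
gripper_width 0.0854
scene {'K': [[512.3681, 0.0, 325.032], [0.0, 512.3681, 239.1949], [0.0, 0.0, 1.0]], 'cam_to_world': [[-0.7256, 0.4485, -0.5218, 1.2021], [0.6877, 0.4476, -0.5716, 0.6712], [-0.0229, -0.7736, -0.6332, 0.9121], [0.0, 0.0, 0.0, 1.0]]}
side {'K': [[486.8758, 0.0, 325.7253], [0.0, 486.8758, 242.549], [0.0, 0.0, 1.0]], 'cam_to_world': [[0.9956, -0.0629, 0.0688, 0.4756], [-0.0928, -0.5956, 0.7979, -0.9314], [-0.0092, -0.8008, -0.5988, 0.8024], [0.0, 0.0, 0.0, 1.0]]}
wrist {'K': [[417.4255, 0.0, 318.5741], [0.0, 417.4255, 241.8175], [0.0, 0.0, 1.0]], 'tool_from_camera': [[0.0002, -0.9484, -0.3172, 0.0812], [1.0, 0.0001, 0.0005, 0.0009], [-0.0004, -0.3172, 0.9484, -0.142], [0.0, 0.0, 0.0, 1.0]]}
0.0187
```

View pics/scene0.png

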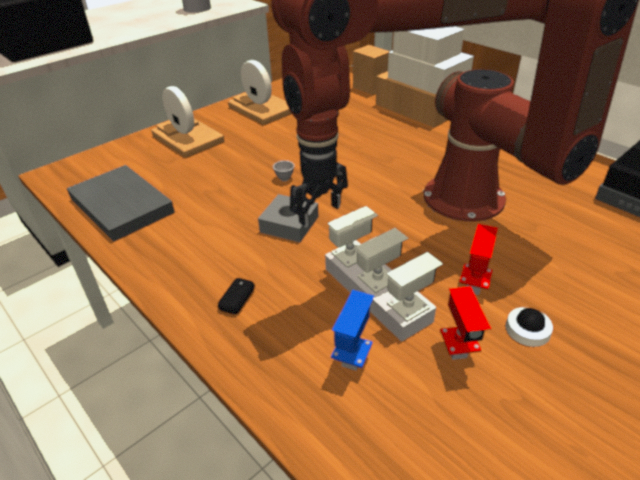

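View pics/side0.png

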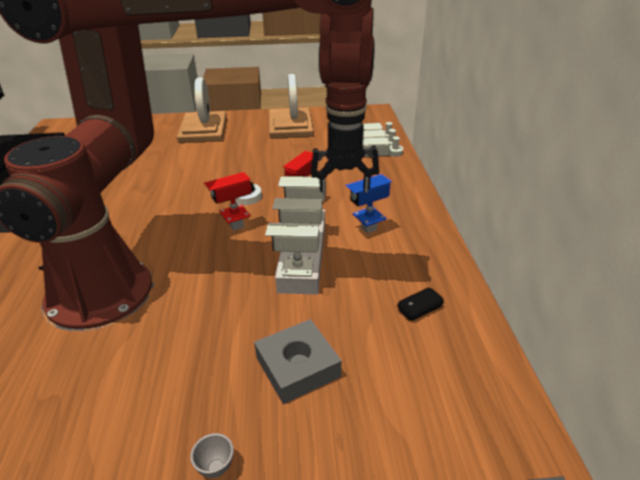

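View pics/wrist0.png

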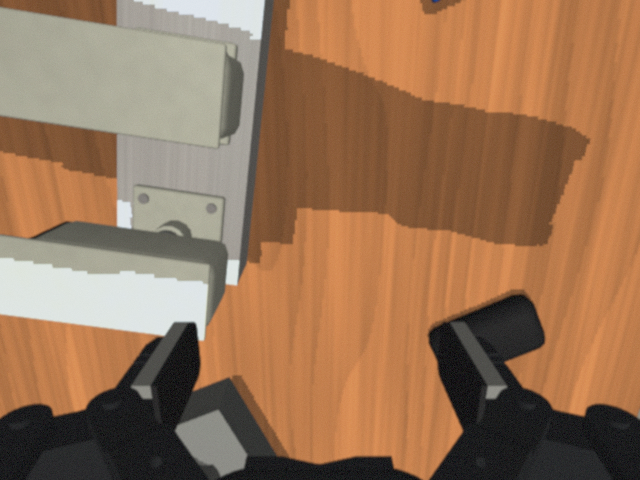

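The pictures show three white cameras in the block (scene about (350,240), (380,260), (412,290)), the grey tray at (289,217), plus blue and red look-alikes. Next I'll measure by depth.

```bash
cat > h.py <<'E'
from workcell import r, imaging, spotter
import cv2,numpy as np
from scipy.spatial.transform import Rotation as R
def tool_T(s=None):
    s=s or r.read_state(); T=np.eye(4); T[:3,:3]=R.from_euler('xyz',s['tcp_rot']).as_matrix(); T[:3,3]=s['eef_pos']; return T
def cloud(name,d,T=None):
    c=imaging.get_calibration(name); K=c['K']
    M=np.array(c['cam_to_world']) if name!='wrist' else T@np.array(c['tool_from_camera'])
    v,u=np.mgrid[:480,:640]
    P=np.stack([(u-K[0][2])/K[0][0]*d,(v-K[1][2])/K[1][1]*d,d,np.ones_like(d)],-1)
    W=(P@M.T)[...,:3]; W[d<=0]=np.nan; return W
E
python3 - <<'E'
from h import *
# bench roi
for n in("scene","side"):
    d=np.load(f"pics/{n}0_d.npy"); W=cloud(n,d); p=cv2.imread(f"pics/{n}0.png")
    x,y,z=W[...,0],W[...,1],W[...,2]
    roi=(x>0.3)&(x<0.85)&(abs(y)<0.6)
    print(n,"bench z",np.nanmedian(z[roi&(abs(z)<.02)]))
    sat=cv2.cvtColor(p,cv2.COLOR_BGR2HSV)[...,1]
    for lo,hi,lab in((.153,.175,'shade'),(.043,.057,'top50')):
        m=(roi&(z>lo)&(z<hi)&(sat<90)).astype(np.uint8)
        m=cv2.morphologyEx(m,cv2.MORPH_OPEN,np.ones((2,2)))
        k,L,st,_=cv2.connectedComponentsWithStats(m)
        for i in range(1,k):
            if st[i,4]<60: continue
            q=W[L==i]; rc=cv2.minAreaRect((q[:,:2]*1000).astype(np.float32))
            print(lab,st[i].tolist(),"mean",q.mean(0).round(4),"rect",np.round(rc[0],1),np.round(rc[1],1),round(rc[2],1))
E
```

```text
scene bench z -0.001796989649712477
shade [330, 208, 48, 28, 633] mean [nan nan nan] rect [393.4 -35.9] [304.7  63.6] 25.2
shade [358, 230, 50, 30, 739] mean [nan nan nan] rect [416.2  82.8] [285.6  55.1] 21.4
shade [389, 254, 55, 34, 881] mean [nan nan nan] rect [431.3 198.3] [288.4  51.5] 16.4
top50 [260, 196, 44, 35, 699] mean [nan nan nan] rect [ 558.6 -180.3] [416.1  40.3] 54.9
top50 [327, 248, 110, 81, 1855] mean [nan nan nan] rect [503.2 100.3] [275.9 171.9] 64.6
top50 [524, 310, 21, 15, 227] mean [0.3506 0.4176 0.0484] rect [349.7 418.1] [33.1 44.1] 26.9
side bench z -0.000332179465940885
shade [280, 178, 40, 12, 428] mean [nan nan nan] rect [520.8 230. ] [ 53.3 478.2] 11.4
shade [274, 199, 49, 14, 581] mean [nan nan nan] rect [489.7 212.2] [297.6 145.4] 84.5
shade [266, 224, 54, 16, 746] mean [nan nan nan] rect [470.6  67.9] [231.7 146.8] 85.1
top50 [276, 211, 50, 71, 746] mean [nan nan nan] rect [549.1 106.5] [384.  92.] 67.3
top50 [256, 321, 86, 70, 3018] mean [nan nan nan] rect [ 476.2 -266.2] [180.7 119.2] 36.6
top50 [198, 434, 36, 42, 327] mean [ 0.3317 -0.4785  0.0434] rect [ 328.8 -472.7] [53.5 85.7] 2.0
```

Run:
```python
from h import *
for n in("scene","side"):
    d=np.load(f"pics/{n}0_d.npy"); W=cloud(n,d); p=cv2.imread(f"pics/{n}0.png")
    x,y,z=W[...,0],W[...,1],W[...,2]
    roi=(x>0.3)&(x<0.85)&(abs(y)<0.6)
    sat=cv2.cvtColor(p,cv2.COLOR_BGR2HSV)[...,1]
    for lo,hi,lab in((.155,.172,'shade'),(.044,.055,'top50'),(.054,.062,'flange')):
        m=(roi&(z>lo)&(z<hi)&(sat<90)).astype(np.uint8)
        k,L,st,_=cv2.connectedComponentsWithStats(m,connectivity=4)
        for i in range(1,k):
            if st[i,4]<60: continue
            q=W[L==i]; rc=cv2.minAreaRect((q[:,:2]*1000).astype(np.float32))
            print(n,lab,st[i].tolist(),"mean",q.mean(0).round(4),"rect",np.round(rc[0],1),np.round(rc[1],1),round(rc[2],1))
    for lab in("tray","cup","dome","mouse"):
        o=spotter.cut_out(n,lab)
        for b in o[:2]:
            q=W[b['mask']&(z>0.005)]; print(n,lab,round(b['conf'],2),np.round(b['box']),np.nanpercentile(q,[2,50,98],axis=0).round(3).tolist())
```

```text
scene shade [328, 207, 49, 27, 613] mean [ 0.4855 -0.0144  0.1607] rect [483.1 -15. ] [ 53.8 122.8] 83.4
scene shade [356, 228, 51, 31, 722] mean [0.5015 0.0941 0.1607] rect [498.   93.9] [ 51.9 118.7] 82.4
scene shade [387, 253, 56, 34, 864] mean [0.5169 0.203  0.1608] rect [514.7 202.2] [ 50.5 119.3] 82.1
scene top50 [259, 195, 44, 35, 685] mean [ 0.5009 -0.2835  0.0478] rect [ 475.6 -277.1] [137.2 130.5] 24.4
scene top50 [326, 252, 110, 77, 1340] mean [0.536  0.1188 0.0487] rect [506.9  92.9] [301.8 103.8] 81.8
scene top50 [522, 309, 23, 15, 225] mean [0.35   0.4144 0.0491] rect [347.9 414.2] [38.9 44.3] 17.9
scene flange [332, 246, 25, 21, 228] mean [ 0.507  -0.0161  0.0566] rect [498.4 -16.1] [70.1 55.8] 81.4
scene flange [358, 266, 32, 26, 307] mean [0.5175 0.0961 0.0564] rect [507.6  93.4] [70.5 69.9] 80.1
scene flange [387, 294, 43, 27, 445] mean [0.5306 0.209  0.0564] rect [523.4 202.2] [70.1 71. ] 80.9
scene tray 0.9 [256. 193. 320. 244.] [[0.408, -0.344, 0.007], [0.509, -0.265, 0.044], [0.558, -0.195, 0.051]]
scene cup 0.62 [271. 162. 296. 183.] [[0.295, -0.51, 0.012], [0.
[... 1033 characters left out ...]
485  -0.0272  0.0574] rect [484.5 -21.9] [73.7 69.5] 81.7
side tray 0.7 [253. 316. 343. 400.] [[0.396, -0.362, 0.006], [0.47, -0.3, 0.049], [0.546, -0.215, 0.052]]
side tray 0.69 [266. 222. 320. 278.] [[0.427, -0.054, 0.054], [0.482, -0.034, 0.138], [0.532, 0.008, 0.164]]
side cup 0.97 [193. 432. 235. 474.] [[0.291, -0.513, 0.006], [0.318, -0.469, 0.033], [0.353, -0.45, 0.051]]
side dome 0.82 [237. 182. 265. 207.] [[0.315, 0.25, 0.005], [0.363, 0.375, 0.021], [0.385, 0.432, 0.12]]
side mouse 0.88 [396. 286. 445. 324.] [[0.709, -0.181, 0.009], [0.756, -0.15, 0.028], [0.808, -0.109, 0.032]]
side mouse 0.54 [273. 197. 319. 224.] [[0.44, 0.06, 0.119], [0.497, 0.073, 0.154], [0.549, 0.12, 0.164]]
```

Call:
send_rows(
  travel=[
    [2,-0.8,0],
    [4,-1.6,0],
    [6,-2.4,0],
    [8,-3.2,0],
    [10,-4,0],
    [12,-4.9,0],
    [14,-5.7,0],
    [16,-6.5,0],
    [18,-7.3,0],
    [20,-8.1,0],
  ],
  turn=[
    [0,0,-8.2],
    [0,0,-16.4],
    [0,0,-24.6],
    [0,0,-32.8],
    [0,0,-41],
    [0,0,-49.2],
    [0,0,-57.4],
    [0,0,-65.6],
    [0,0,-73.8],
    [0,0,-81.6],
  ],
  gripper=[0.75,0.75,0.75,0.75,0.75,0.75,0.75,0.75,0.75,0.75],
)

```text
time_s: 1.55
eef_pos: [0.5187, 0.2008, 0.2314]
tcp_rot: [3.142, 0.0, 3.001]
force: [-0.2, 0.6, -0.1]
gripper_width: 0.064
```

Run:
```python
from h import *
T=tool_T(); s=r.read_state()
p,d=imaging.snapshot("wrist"); cv2.imwrite("pics/wrist1.png",p[...,::-1])
s2=r.read_state()
for q in(s,s2):
  for k in('time_s','eef_pos','tcp_rot','force','moment','gripper_width','qpos'): print(k,np.round(q[k],4).tolist())
W=cloud("wrist",d,T); x,y,z=W[...,0],W[...,1],W[...,2]
sat=cv2.cvtColor(p,cv2.COLOR_RGB2HSV)[...,1]
for lo,hi,lab in((.155,.172,'shade'),(.044,.055,'top50'),(.054,.062,'flange')):
    m=((z>lo)&(z<hi)&(sat<90)).astype(np.uint8)
    k,L,st,_=cv2.connectedComponentsWithStats(m,connectivity=4)
    for i in range(1,k):
        if st[i,4]<300: continue
        q=W[L==i]; rc=cv2.minAreaRect((q[:,:2]*1000).astype(np.float32))
        print(lab,st[i].tolist(),"mean",q.mean(0).round(4),"rect",np.round(rc[0],1),np.round(rc[1],1),round(rc[2],1))
```

```text
time_s 1.55
eef_pos [0.5187, 0.2008, 0.2314]
tcp_rot [3.1415, 0.0003, 3.0008]
force [-0.1553, 0.587, -0.0618]
moment [-0.0131, -0.0186, -0.0171]
gripper_width 0.064
qpos [0.1342, -0.0302, -0.0399, 1.5608, -0.0, 0.275]
time_s 1.6
eef_pos [0.5175, 0.2032, 0.2315]
tcp_rot [3.1404, -0.0004, 3.0107]
force [-1.0445, 2.3459, 1.2271]
moment [0.1014, 0.112, -0.0053]
gripper_width 0.0639
qpos [0.1383, -0.0307, -0.0401, 1.5614, 0.0013, 0.2692]
shade [47, 133, 122, 210, 18955] mean [0.4909 0.0933 0.1624] rect [496.1  91.9] [ 49.2 118.5] 81.3
shade [270, 135, 97, 209, 18665] mean [0.5072 0.2015 0.1624] rect [512.5 200.7] [ 48.2 118.4] 81.4
top50 [0, 144, 52, 23, 1092] mean [ 0.4451 -0.016   0.0496] rect [445.1 -15.7] [42.1 15.7] 81.1
top50 [146, 145, 128, 124, 7829] mean [0.5056 0.1355 0.0494] rect [508.  116.4] [ 95.  100.9] 81.6
top50 [361, 147, 10, 123, 516] mean [0.5235 0.2377 0.0494] rect [526.3 237.2] [  3.6 100.6] 81.4
top50 [17, 252, 55, 15, 729] mean [ 0.5296 -0.0313  0.0495] rect [529.5 -31.2] [43.8 13. ] 81.4
flange [0, 165, 69, 88, 3442] mean [ 0.4844 -0.0162  0.0575] rect [487.2 -19.1] [43.7 70.3] 81.6
flange [174, 167, 51, 87, 3528] mean [0.5048 0.1104 0.0574] rect [506.2 108.8] [34.6 69.5] 81.7
```

View pics/wrist1.png

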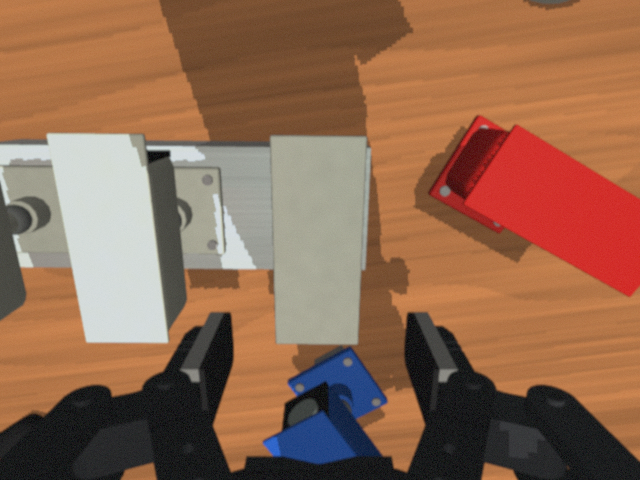

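Run:
```python
from h import *
d=np.load("pics/scene0_d.npy"); W=cloud("scene",d); p=cv2.imread("pics/scene0.png")
h=cv2.cvtColor(p,cv2.COLOR_BGR2HSV)
for lab,m in(("blue",(h[...,0]>100)&(h[...,0]<130)&(h[...,1]>150)),("red",((h[...,0]<4)|(h[...,0]>175))&(h[...,1]>220)&(h[...,2]>120))):
    k,L,st,_=cv2.connectedComponentsWithStats(m.astype(np.uint8))
    for i in range(1,k):
        if st[i,4]>200: print(lab,st[i],np.nanpercentile(W[L==i],[1,99],axis=0).round(3).tolist())
```

```text
blue [ 332  290   41   77 1945] [[0.639, 0.153, 0.043], [0.752, 0.234, 0.154]]
red [ 460  224   37   65 1209] [[0.265, 0.212, 0.042], [0.376, 0.287, 0.153]]
red [ 450  286   40   46 1021] [[0.475, 0.294, 0.139], [0.567, 0.396, 0.154]]
red [442 327  38  28 456] [[0.5, 0.304, 0.042], [0.559, 0.382, 0.104]]
```

Call:
send_rows(
  travel=[
    [-0.1,-0.1,0],
    [-0.2,-0.2,0],
    [-0.27,-0.33,0],
    [-0.27,-0.33,2],
    [-0.27,-0.33,4],
    [-0.27,-0.33,5],
    [-0.27,-0.33,5],
    [-0.27,-0.33,5],
    [-0.27,-0.33,5],
    [-0.27,-0.33,5],
  ],
  turn=[
    [0,0,0.5],
    [0,0,1.1],
    [0,0,1.1],
    [0,0,1.1],
    [0,0,1.1],
    [0,0,1.1],
    [0,0,1.1],
    [0,0,1.1],
    [0,0,1.1],
    [0,0,1.1],
  ],
  gripper=[0.75,0.75,0.75,0.75,0.75,0.75,0.75,0.75,0.75,0.75],
)

```text
time_s: 2.6
eef_pos: [0.5202, 0.1997, 0.1826]
tcp_rot: [3.14, 0.001, 2.991]
force: [-1.0, -0.4, 0.3]
gripper_width: 0.0641
```

Run:
```python
from h import *
s=r.read_state()
for k in('time_s','eef_pos','tcp_rot','force','moment','joint_vel'): print(k,np.round(s[k],4).tolist())
```

```text
time_s 2.6
eef_pos [0.5202, 0.1997, 0.1826]
tcp_rot [3.14, 0.001, 2.9913]
force [-0.9525, -0.3623, 0.3032]
moment [0.0423, -0.0586, 0.0027]
joint_vel [0.001, 0.0003, -0.0058, -0.0026, 0.0013, -0.0002]
```

Call:
send_rows(
  travel=[
    [0,0,1.5],
    [0,0,3],
    [0,0,4.5],
    [0,0,6],
    [0,0,6.65],
    [0,0,6.65],
    [0,0,6.65],
    [0,0,6.65],
    [0,0,6.65],
    [0,0,6.65],
  ],
  turn=[
    [0,0,0],
    [0,0,0],
    [0,0,0],
    [0,0,0],
    [0,0,0],
    [0,0,0],
    [0,0,0],
    [0,0,0],
    [0,0,0],
    [0,0,0],
  ],
  gripper=[0.75,0.75,0.75,0.75,0.75,0.75,0.75,0.75,0.75,0.75],
)

```text
time_s: 3.6
eef_pos: [0.5207, 0.1999, 0.1166]
tcp_rot: [3.14, 0.002, 2.991]
force: [0.5, -0.7, -0.1]
gripper_width: 0.064
```

```bash
cat > rd.py <<'E'
from h import *
import sys
n=int(sys.argv[1]) if len(sys.argv)>1 else 4
cam=sys.argv[2] if len(sys.argv)>2 else "wrist"
F=[];M=[];P=[]
for i in range(n):
    s=r.read_state(); F.append(s['force']);M.append(s['moment']);P.append(s['eef_pos'])
    p,d=imaging.snapshot(cam)
s=r.read_state(); F.append(s['force']);M.append(s['moment']);P.append(s['eef_pos'])
F=np.array(F);M=np.array(M);P=np.array(P)
u=np.array([0.149,0.989,0])
print("t",s['time_s'],"pos",P[-1].round(4),"rot",np.round(s['tcp_rot'],4),"w",s['gripper_width'])
print("Frow",(F@u).round(2),"mean",(F@u).mean().round(2),"F",F.mean(0).round(2),"M",M.mean(0).round(3), "posrow mm",(P@u*1000).round(2))
if len(sys.argv)>3: cv2.imwrite("pics/%s.png"%sys.argv[3],p[...,::-1])
E
python3 rd.py 4 wrist w2
```

```text
t 3.8 pos [0.5204 0.1998 0.1162] rot [3.1399e+00 1.2000e-03 2.9913e+00] w 0.06419430321539264
Frow [-0.6   0.35  0.31 -0.09 -0.22] mean -0.05 F [-0.11 -0.03  0.07] M [ 0.021 -0.015  0.027] posrow mm [275.24 275.22 275.19 275.18 275.18]
```

View pics/w2.png

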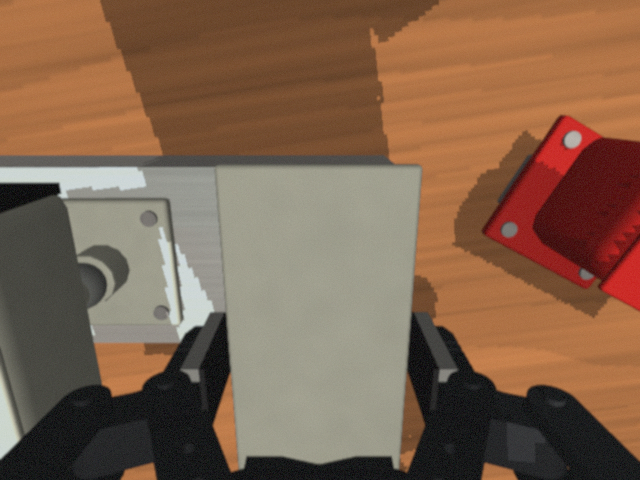

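Call:
send_rows(
  travel=[
    [0,0.1,0],
    [0,0.2,0],
    [0,0.3,0],
    [0,0.4,0],
    [0,0.5,0],
    [0,0.6,0],
    [0,0.65,0],
    [0,0.7,0],
    [0,0.7,0],
    [0,0.7,0],
  ],
  turn=[
    [0,0,0],
    [0,0,0],
    [0,0,0],
    [0,0,0],
    [0,0,0],
    [0,0,0],
    [0,0,0],
    [0,0,0],
    [0,0,0],
    [0,0,0],
  ],
  gripper=[0.75,0.75,0.75,0.75,0.75,0.75,0.75,0.75,0.75,0.75],
)

```text
time_s: 4.8
eef_pos: [0.5214, 0.2067, 0.1162]
tcp_rot: [3.14, 0.001, 2.991]
force: [0.6, -0.3, -0.1]
gripper_width: 0.0642
```

```bash
python3 rd.py 2
```

```text
t 4.9 pos [0.5214 0.2067 0.1162] rot [3.1400e+00 1.2000e-03 2.9913e+00] w 0.064254445971922
Frow [-0.16 -0.53 -0.55] mean -0.41 F [ 0.19 -0.45  0.12] M [-0.027 -0.011 -0.022] posrow mm [282.17 282.14 282.14]
```

Call:
send_rows(
  travel=[
    [0,0.02,0],
    [0,0.04,0],
    [0,0.06,0],
    [0,0.08,0],
    [0,0.1,0],
    [0,0.12,0],
    [0,0.14,0],
    [0,0.15,0],
    [0,0.15,0],
    [0,0.15,0],
  ],
  turn=[
    [0,0,0],
    [0,0,0],
    [0,0,0],
    [0,0,0],
    [0,0,0],
    [0,0,0],
    [0,0,0],
    [0,0,0],
    [0,0,0],
    [0,0,0],
  ],
  gripper=[0.75,0.75,0.75,0.75,0.75,0.75,0.75,0.75,0.75,0.75],
)

```text
time_s: 5.9
eef_pos: [0.5217, 0.2082, 0.1162]
tcp_rot: [3.14, 0.001, 2.991]
force: [0.2, -0.6, -0.7]
gripper_width: 0.0639
```

```bash
python3 rd.py 2
```

```text
t 6.0 pos [0.5216 0.2082 0.1162] rot [3.1399e+00 1.1000e-03 2.9913e+00] w 0.06413020362434313
Frow [-0.59 -0.02  0.62] mean 0.0 F [-0.19  0.03 -0.45] M [ 0.005 -0.006 -0.   ] posrow mm [283.65 283.63 283.64]
```

Call:
send_rows(
  travel=[
    [0,0.02,0],
    [0,0.04,0],
    [0,0.06,0],
    [0,0.08,0],
    [0,0.1,0],
    [0,0.12,0],
    [0,0.12,0],
    [0,0.12,0],
    [0,0.12,0],
    [0,0.12,0],
  ],
  turn=[
    [0,0,0],
    [0,0,0],
    [0,0,0],
    [0,0,0],
    [0,0,0],
    [0,0,0],
    [0,0,0],
    [0,0,0],
    [0,0,0],
    [0,0,0],
  ],
  gripper=[0.75,0.75,0.75,0.75,0.75,0.75,0.75,0.75,0.75,0.75],
)

```text
time_s: 7.0
eef_pos: [0.5218, 0.2094, 0.1162]
tcp_rot: [3.14, 0.001, 2.991]
force: [0.2, -0.5, -1.2]
gripper_width: 0.0642
```

```bash
python3 rd.py 2 wrist w3
```

```text
t 7.1 pos [0.5218 0.2094 0.1162] rot [3.1399e+00 1.2000e-03 2.9912e+00] w 0.0639574524793393
Frow [-0.5   0.63 -0.19] mean -0.02 F [-0.08 -0.01 -0.37] M [ 0.04  -0.022 -0.029] posrow mm [284.83 284.83 284.82]
```

View pics/w3.png

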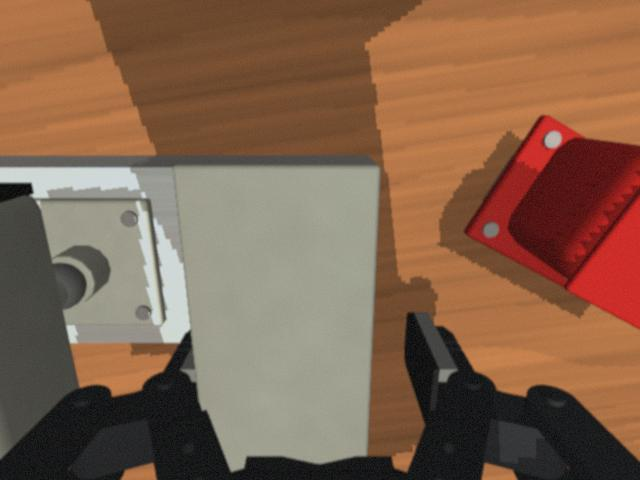

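Call:
send_rows(
  travel=[
    [0,0.02,0],
    [0,0.04,0],
    [0,0.06,0],
    [0,0.08,0],
    [0,0.1,0],
    [0,0.1,0],
    [0,0.1,0],
    [0,0.1,0],
    [0,0.1,0],
    [0,0.1,0],
  ],
  turn=[
    [0,0,0],
    [0,0,0],
    [0,0,0],
    [0,0,0],
    [0,0,0],
    [0,0,0],
    [0,0,0],
    [0,0,0],
    [0,0,0],
    [0,0,0],
  ],
  gripper=[0.75,0.75,0.75,0.75,0.75,0.75,0.75,0.75,0.75,0.75],
)

```text
time_s: 8.1
eef_pos: [0.522, 0.2101, 0.1163]
tcp_rot: [3.14, 0.001, 2.991]
force: [-2.8, -5.5, 3.8]
gripper_width: 0.0636
```

```bash
python3 rd.py 2 wrist w3
```

```text
t 8.2 pos [0.522  0.2101 0.1164] rot [3.1404e+00 1.3000e-03 2.9911e+00] w 0.06400658713723655
Frow [-5.87 -4.95 -4.36] mean -5.06 F [-2.12 -4.8   3.76] M [-1.108  0.448 -0.041] posrow mm [285.6  285.6  285.59]
```

Call:
send_rows(
  travel=[
    [0,0.01,0],
    [0,0.02,0],
    [0,0.03,0],
    [0,0.03,0],
    [0,0.03,0],
    [0,0.03,0],
    [0,0.03,0],
    [0,0.03,0],
    [0,0.03,0],
    [0,0.03,0],
  ],
  turn=[
    [0,0,0],
    [0,0,0],
    [0,0,0],
    [0,0,0],
    [0,0,0],
    [0,0,0],
    [0,0,0],
    [0,0,0],
    [0,0,0],
    [0,0,0],
  ],
  gripper=[0.75,0.75,0.75,0.75,0.75,0.75,0.75,0.75,0.75,0.75],
)

```text
time_s: 9.2
eef_pos: [0.522, 0.2103, 0.1164]
tcp_rot: [3.141, 0.001, 2.991]
force: [-1.4, -4.1, 3.6]
gripper_width: 0.0638
```

```bash
python3 rd.py 2 wrist w4
```

```text
t 9.3 pos [0.522  0.2103 0.1164] rot [3.1408e+00 1.3000e-03 2.9911e+00] w 0.06378130210434546
Frow [-4.28 -4.71 -5.79] mean -4.93 F [-1.8  -4.71  3.76] M [-1.134  0.406 -0.015] posrow mm [285.74 285.75 285.75]
```

View pics/w4.png

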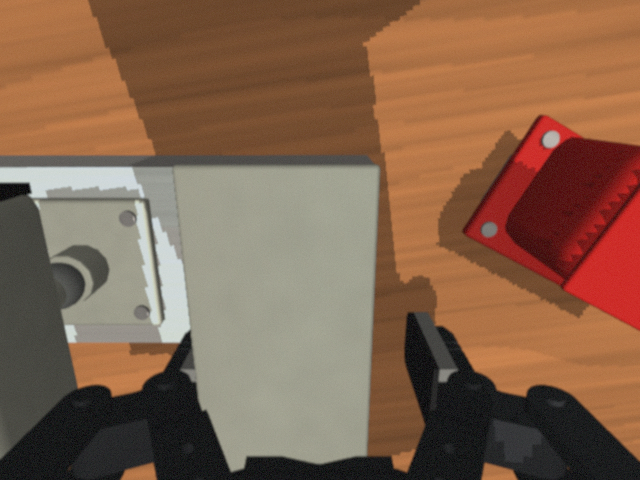

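Call:
send_rows(
  travel=[
    [0,0.01,0],
    [0,0.02,0],
    [0,0.03,0],
    [0,0.04,0],
    [0,0.05,0],
    [0,0.05,0],
    [0,0.05,0],
    [0,0.05,0],
    [0,0.05,0],
    [0,0.05,0],
  ],
  turn=[
    [0,0,0],
    [0,0,0],
    [0,0,0],
    [0,0,0],
    [0,0,0],
    [0,0,0],
    [0,0,0],
    [0,0,0],
    [0,0,0],
    [0,0,0],
  ],
  gripper=[0.75,0.75,0.75,0.75,0.75,0.75,0.75,0.75,0.75,0.75],
)

```text
time_s: 10.3
eef_pos: [0.5221, 0.2105, 0.1166]
tcp_rot: [3.141, 0.001, 2.991]
force: [-2.0, -6.1, 4.2]
gripper_width: 0.0638
```

```bash
python3 rd.py 2
```

```text
t 10.4 pos [0.5221 0.2106 0.1166] rot [3.1413e+00 1.4000e-03 2.9909e+00] w 0.06409483515573376
Frow [-6.33 -6.27 -5.91] mean -6.17 F [-2.16 -5.92  3.95] M [-1.257  0.515 -0.022] posrow mm [285.99 286.03 286.03]
```

Call:
send_rows(
  travel=[
    [0,-0.1,0],
    [0,-0.4,0],
    [0,-0.8,0],
    [0,-1.2,0.04],
    [0,-1.5,0.04],
    [0,-1.7,0.04],
    [0,-1.85,0.04],
    [0,-1.9,0.04],
    [0,-1.9,0.04],
    [0,-1.9,0.04],
  ],
  turn=[
    [0,0,0],
    [0,0,0],
    [0,0,0],
    [0,0,0],
    [0,0,0],
    [0,0,0],
    [0,0,0],
    [0,0,0],
    [0,0,0],
    [0,0,0],
  ],
  gripper=[0.75,0.75,0.75,0.75,0.75,0.75,0.75,0.75,0.75,0.75],
)

```text
time_s: 11.4
eef_pos: [0.5193, 0.1918, 0.1162]
tcp_rot: [3.141, 0.001, 2.991]
force: [0.4, -0.2, -0.3]
gripper_width: 0.0642
```

```bash
python3 rd.py 2
```

```text
t 11.5 pos [0.5192 0.1918 0.1162] rot [3.1413e+00 1.5000e-03 2.9910e+00] w 0.06419030717015418
Frow [-0.09  0.52 -0.49] mean -0.02 F [ 0.31 -0.07 -0.02] M [-0.028  0.012  0.032] posrow mm [267.07 267.09 267.1 ]
```

Call:
send_rows(
  travel=[
    [0,-0.02,0],
    [0,-0.04,0],
    [0,-0.06,0],
    [0,-0.08,0],
    [0,-0.1,0],
    [0,-0.12,0],
    [0,-0.12,0],
    [0,-0.12,0],
    [0,-0.12,0],
    [0,-0.12,0],
  ],
  turn=[
    [0,0,0],
    [0,0,0],
    [0,0,0],
    [0,0,0],
    [0,0,0],
    [0,0,0],
    [0,0,0],
    [0,0,0],
    [0,0,0],
    [0,0,0],
  ],
  gripper=[0.75,0.75,0.75,0.75,0.75,0.75,0.75,0.75,0.75,0.75],
)

```text
time_s: 12.5
eef_pos: [0.5191, 0.1907, 0.1162]
tcp_rot: [3.141, 0.001, 2.991]
force: [0.2, -0.0, 0.1]
gripper_width: 0.0645
```

```bash
python3 rd.py 2 wrist w5
```

```text
t 12.6 pos [0.5191 0.1907 0.1162] rot [3.1413e+00 1.4000e-03 2.9910e+00] w 0.06416494027857055
Frow [ 0.02 -0.16 -0.07] mean -0.07 F [ 0.12 -0.09  0.31] M [-0.008  0.021 -0.017] posrow mm [265.9  265.91 265.91]
```

Call:
send_rows(
  travel=[
    [0,-0.02,0],
    [0,-0.04,0],
    [0,-0.06,0],
    [0,-0.08,0],
    [0,-0.1,0],
    [0,-0.12,0],
    [0,-0.12,0],
    [0,-0.12,0],
    [0,-0.12,0],
    [0,-0.12,0],
  ],
  turn=[
    [0,0,0],
    [0,0,0],
    [0,0,0],
    [0,0,0],
    [0,0,0],
    [0,0,0],
    [0,0,0],
    [0,0,0],
    [0,0,0],
    [0,0,0],
  ],
  gripper=[0.75,0.75,0.75,0.75,0.75,0.75,0.75,0.75,0.75,0.75],
)

```text
time_s: 13.6
eef_pos: [0.5189, 0.1896, 0.1162]
tcp_rot: [3.141, 0.001, 2.991]
force: [0.0, 1.6, 1.3]
gripper_width: 0.0641
```

```bash
python3 rd.py 1
```

```text
t 13.65 pos [0.5189 0.1896 0.1162] rot [3.1411e+00 1.5000e-03 2.9911e+00] w 0.06366611526499999
Frow [1.64 1.25] mean 1.44 F [-0.18  1.48  1.22] M [0.422 0.006 0.014] posrow mm [264.81 264.81]
```

Call:
send_rows(
  travel=[
    [0,-0.02,0],
    [0,-0.04,0],
    [0,-0.06,0],
    [0,-0.08,0],
    [0,-0.09,0],
    [0,-0.09,0],
    [0,-0.09,0],
    [0,-0.09,0],
    [0,-0.09,0],
    [0,-0.09,0],
  ],
  turn=[
    [0,0,0],
    [0,0,0],
    [0,0,0],
    [0,0,0],
    [0,0,0],
    [0,0,0],
    [0,0,0],
    [0,0,0],
    [0,0,0],
    [0,0,0],
  ],
  gripper=[0.75,0.75,0.75,0.75,0.75,0.75,0.75,0.75,0.75,0.75],
)

```text
time_s: 14.65
eef_pos: [0.5189, 0.189, 0.1165]
tcp_rot: [3.14, 0.002, 2.991]
force: [-0.9, 5.6, 2.7]
gripper_width: 0.064
```

```bash
python3 rd.py 1
```

```text
t 14.7 pos [0.5189 0.189  0.1165] rot [3.1404e+00 1.8000e-03 2.9913e+00] w 0.06379291379812746
Frow [5.45 5.23] mean 5.34 F [-0.9   5.53  3.06] M [1.171 0.072 0.   ] posrow mm [264.23 264.22]
```

Call:
send_rows(
  travel=[
    [0,-0.01,0],
    [0,-0.02,0],
    [0,-0.03,0],
    [0,-0.04,0],
    [0,-0.04,0],
    [0,-0.04,0],
    [0,-0.04,0],
    [0,-0.04,0],
    [0,-0.04,0],
    [0,-0.04,0],
  ],
  turn=[
    [0,0,0],
    [0,0,0],
    [0,0,0],
    [0,0,0],
    [0,0,0],
    [0,0,0],
    [0,0,0],
    [0,0,0],
    [0,0,0],
    [0,0,0],
  ],
  gripper=[0.75,0.75,0.75,0.75,0.75,0.75,0.75,0.75,0.75,0.75],
)

```text
time_s: 15.7
eef_pos: [0.5189, 0.1888, 0.1167]
tcp_rot: [3.14, 0.002, 2.991]
force: [0.1, 4.7, 3.5]
gripper_width: 0.0641
```

```bash
python3 rd.py 1
```

```text
t 15.75 pos [0.5188 0.1888 0.1166] rot [3.1400e+00 1.9000e-03 2.9915e+00] w 0.064103122632691
Frow [4.72 5.5 ] mean 5.11 F [-0.24  5.2   3.12] M [1.15  0.07  0.051] posrow mm [263.98 264.  ]
```

Call:
send_rows(
  travel=[
    [0,-0.01,0],
    [0,-0.02,0],
    [0,-0.03,0],
    [0,-0.04,0],
    [0,-0.05,0],
    [0,-0.06,0],
    [0,-0.06,0],
    [0,-0.06,0],
    [0,-0.06,0],
    [0,-0.06,0],
  ],
  turn=[
    [0,0,0],
    [0,0,0],
    [0,0,0],
    [0,0,0],
    [0,0,0],
    [0,0,0],
    [0,0,0],
    [0,0,0],
    [0,0,0],
    [0,0,0],
  ],
  gripper=[0.75,0.75,0.75,0.75,0.75,0.75,0.75,0.75,0.75,0.75],
)

```text
time_s: 16.75
eef_pos: [0.5188, 0.1884, 0.1169]
tcp_rot: [3.139, 0.002, 2.992]
force: [-0.3, 5.7, 2.9]
gripper_width: 0.0642
```

```bash
python3 rd.py 1
```

```text
t 16.8 pos [0.5188 0.1884 0.1168] rot [3.1395e+00 2.1000e-03 2.9916e+00] w 0.06353615643561829
Frow [5.64 4.8 ] mean 5.22 F [-0.31  5.32  3.28] M [1.302 0.116 0.066] posrow mm [263.62 263.61]
```

Call:
send_rows(
  travel=[
    [0,-0.01,0],
    [0,-0.02,0],
    [0,-0.03,0],
    [0,-0.04,0],
    [0,-0.05,0],
    [0,-0.06,0],
    [0,-0.06,0],
    [0,-0.06,0],
    [0,-0.06,0],
    [0,-0.06,0],
  ],
  turn=[
    [0,0,0],
    [0,0,0],
    [0,0,0],
    [0,0,0],
    [0,0,0],
    [0,0,0],
    [0,0,0],
    [0,0,0],
    [0,0,0],
    [0,0,0],
  ],
  gripper=[0.75,0.75,0.75,0.75,0.75,0.75,0.75,0.75,0.75,0.75],
)

```text
time_s: 17.8
eef_pos: [0.5189, 0.188, 0.117]
tcp_rot: [3.139, 0.002, 2.992]
force: [0.2, 5.8, 3.8]
gripper_width: 0.0639
```

```bash
python3 rd.py 1
```

```text
t 17.85 pos [0.5189 0.188  0.117 ] rot [3.1389e+00 2.3000e-03 2.9917e+00] w 0.06377096065745184
Frow [5.79 5.26] mean 5.53 F [-0.34  5.64  3.97] M [1.284 0.076 0.017] posrow mm [263.24 263.27]
```

Call:
send_rows(
  travel=[
    [0,0.6,0],
    [0,1.17,0],
    [0,1.17,-2.5],
    [0,1.17,-5],
    [0,1.17,-6.2],
    [0,-1.8,-6.2],
    [0,-4.8,-6.2],
    [0,-7.8,-6.2],
    [0,-9.83,-6.2],
    [0,-9.83,-6.2],
  ],
  turn=[
    [0,0,0],
    [0,0,0],
    [0.15,0.13,0],
    [0.15,0.13,0],
    [0.15,0.13,0],
    [0.15,0.13,0],
    [0.15,0.13,0],
    [0.15,0.13,0],
    [0.15,0.13,0],
    [0.15,0.13,0],
  ],
  gripper=[0.75,0.75,0.75,0.75,0.75,0.75,0.75,0.75,0.75,0.75],
)

```text
time_s: 18.85
eef_pos: [0.5038, 0.0887, 0.1782]
tcp_rot: [-3.141, -0.0, 2.989]
force: [-0.1, 0.1, -0.7]
gripper_width: 0.0639
```

```bash
python3 rd.py 1 wrist w6
```

```text
t 18.9 pos [0.5039 0.0898 0.1783] rot [-3.1412e+00 -3.0000e-04  2.9895e+00] w 0.06392862395681138
Frow [0.03 0.15] mean 0.09 F [-0.34  0.14 -0.19] M [ 0.05   0.012 -0.026] posrow mm [162.75 163.93]
```

View pics/w6.png

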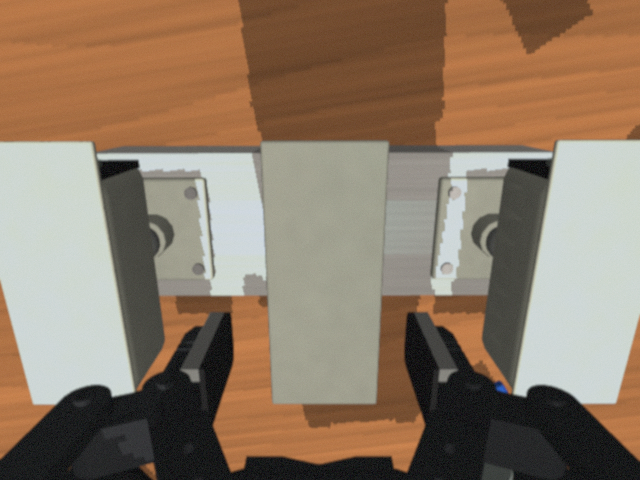

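Call:
send_rows(
  travel=[
    [0,0.1,1.5],
    [0,0.1,3],
    [0,0.1,4.5],
    [0,0.1,5.8],
    [0,0.1,6.2],
    [0,0.3,6.2],
    [0,0.6,6.2],
    [0,0.85,6.2],
    [0,0.95,6.2],
    [0,0.95,6.2],
  ],
  turn=[
    [0,0,0],
    [0,0,0],
    [0,0,0],
    [0,0,0],
    [0,0,0],
    [0,0,0],
    [0,0,0],
    [0,0,0],
    [0,0,0],
    [0,0,0],
  ],
  gripper=[0.75,0.75,0.75,0.75,0.75,0.75,0.75,0.75,0.75,0.75],
)

```text
time_s: 19.9
eef_pos: [0.5056, 0.0994, 0.1168]
tcp_rot: [-3.141, 0.0, 2.99]
force: [0.2, 0.1, -0.4]
gripper_width: 0.0638
```

```bash
python3 rd.py 1
```

```text
t 19.95 pos [0.5055 0.0993 0.1166] rot [-3.1412e+00  1.0000e-04  2.9897e+00] w 0.06402602425934185
Frow [ 0.15 -0.22] mean -0.04 F [ 0.02 -0.04 -0.23] M [-0.001  0.018  0.041] posrow mm [173.61 173.49]
```

Call:
send_rows(
  travel=[
    [0,0.05,0],
    [0,0.1,0],
    [0,0.12,0],
    [0,0.14,0],
    [0,0.16,0],
    [0,0.18,0],
    [0,0.2,0],
    [0,0.21,0],
    [0,0.21,0],
    [0,0.21,0],
  ],
  turn=[
    [0,0,0],
    [0,0,0],
    [0,0,0],
    [0,0,0],
    [0,0,0],
    [0,0,0],
    [0,0,0],
    [0,0,0],
    [0,0,0],
    [0,0,0],
  ],
  gripper=[0.75,0.75,0.75,0.75,0.75,0.75,0.75,0.75,0.75,0.75],
)

```text
time_s: 20.95
eef_pos: [0.5059, 0.1013, 0.1166]
tcp_rot: [-3.141, 0.0, 2.99]
force: [0.0, -0.6, 0.3]
gripper_width: 0.0639
```

```bash
python3 rd.py 1
```

```text
t 21.0 pos [0.5059 0.1013 0.1167] rot [-3.1412e+00  2.0000e-04  2.9897e+00] w 0.06390247225557479
Frow [-0.55 -0.15] mean -0.35 F [ 0.55 -0.44  0.37] M [-0.102  0.034  0.016] posrow mm [175.61 175.6 ]
```

Call:
send_rows(
  travel=[
    [0,0.02,0],
    [0,0.04,0],
    [0,0.06,0],
    [0,0.08,0],
    [0,0.1,0],
    [0,0.1,0],
    [0,0.1,0],
    [0,0.1,0],
    [0,0.1,0],
    [0,0.1,0],
  ],
  turn=[
    [0,0,0],
    [0,0,0],
    [0,0,0],
    [0,0,0],
    [0,0,0],
    [0,0,0],
    [0,0,0],
    [0,0,0],
    [0,0,0],
    [0,0,0],
  ],
  gripper=[0.75,0.75,0.75,0.75,0.75,0.75,0.75,0.75,0.75,0.75],
)

```text
time_s: 22.0
eef_pos: [0.506, 0.1024, 0.1166]
tcp_rot: [-3.141, 0.0, 2.99]
force: [0.1, 0.6, 0.2]
gripper_width: 0.0642
```

```bash
python3 rd.py 1
```

```text
t 22.05 pos [0.506  0.1024 0.1166] rot [-3.1413e+00  1.0000e-04  2.9898e+00] w 0.06418648358075899
Frow [0.64 0.56] mean 0.6 F [0.02 0.61 0.08] M [-0.007  0.004  0.029] posrow mm [176.63 176.62]
```

Call:
send_rows(
  travel=[
    [0,0.03,0],
    [0,0.06,0],
    [0,0.08,0],
    [0,0.1,0],
    [0,0.12,0],
    [0,0.14,0],
    [0,0.15,0],
    [0,0.15,0],
    [0,0.15,0],
    [0,0.15,0],
  ],
  turn=[
    [0,0,0],
    [0,0,0],
    [0,0,0],
    [0,0,0],
    [0,0,0],
    [0,0,0],
    [0,0,0],
    [0,0,0],
    [0,0,0],
    [0,0,0],
  ],
  gripper=[0.75,0.75,0.75,0.75,0.75,0.75,0.75,0.75,0.75,0.75],
)

```text
time_s: 23.05
eef_pos: [0.5062, 0.1039, 0.1166]
tcp_rot: [-3.141, 0.0, 2.99]
force: [0.3, 0.5, -0.5]
gripper_width: 0.0641
```

```bash
python3 rd.py 1 wrist w7
```

```text
t 23.1 pos [0.5063 0.1038 0.1167] rot [-3.1413e+00  2.0000e-04  2.9897e+00] w 0.06412866009240437
Frow [0.51 0.63] mean 0.57 F [ 0.52  0.5  -0.42] M [-0.035  0.015  0.007] posrow mm [178.15 178.12]
```

View pics/w7.png

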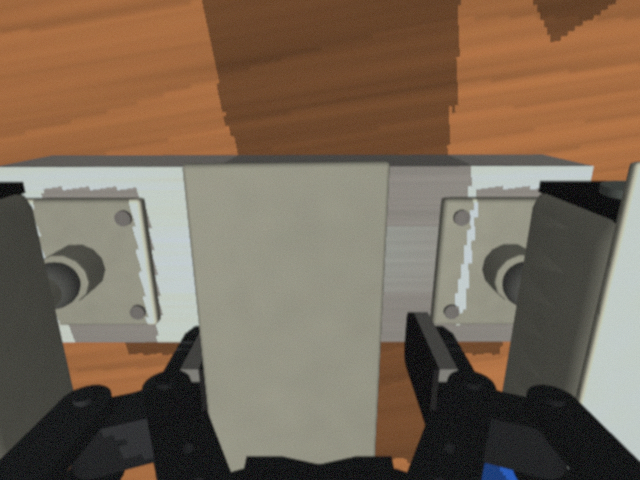

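Call:
send_rows(
  travel=[
    [0,0.05,0],
    [0,0.1,0],
    [0,0.15,0],
    [0,0.2,0],
    [0,0.25,0],
    [0,0.3,0],
    [0,0.33,0],
    [0,0.36,0],
    [0,0.36,0],
    [0,0.36,0],
  ],
  turn=[
    [0,0,0],
    [0,0,0],
    [0,0,0],
    [0,0,0],
    [0,0,0],
    [0,0,0],
    [0,0,0],
    [0,0,0],
    [0,0,0],
    [0,0,0],
  ],
  gripper=[0.75,0.75,0.75,0.75,0.75,0.75,0.75,0.75,0.75,0.75],
)

```text
time_s: 24.1
eef_pos: [0.5068, 0.1071, 0.1167]
tcp_rot: [-3.141, 0.0, 2.989]
force: [-0.8, -5.2, 1.5]
gripper_width: 0.0643
```

```bash
python3 rd.py 1
```

```text
t 24.15 pos [0.5068 0.1071 0.1167] rot [-3.1408e+00  2.0000e-04  2.9895e+00] w 0.06407802645011432
Frow [-5.29 -4.88] mean -5.09 F [-1.03 -4.99  1.79] M [-0.938  0.299 -0.001] posrow mm [181.44 181.48]
```

Call:
send_rows(
  travel=[
    [0,0.02,0],
    [0,0.04,0],
    [0,0.06,0],
    [0,0.08,0],
    [0,0.1,0],
    [0,0.11,0],
    [0,0.11,0],
    [0,0.11,0],
    [0,0.11,0],
    [0,0.11,0],
  ],
  turn=[
    [0,0,0],
    [0,0,0],
    [0,0,0],
    [0,0,0],
    [0,0,0],
    [0,0,0],
    [0,0,0],
    [0,0,0],
    [0,0,0],
    [0,0,0],
  ],
  gripper=[0.75,0.75,0.75,0.75,0.75,0.75,0.75,0.75,0.75,0.75],
)

```text
time_s: 25.15
eef_pos: [0.507, 0.1078, 0.1171]
tcp_rot: [-3.14, 0.0, 2.989]
force: [-2.4, -5.9, 3.5]
gripper_width: 0.064
```

```bash
python3 rd.py 1
```

```text
t 25.2 pos [0.507  0.1079 0.1171] rot [-3.1400e+00  5.0000e-04  2.9892e+00] w 0.06410360374522742
Frow [-6.16 -6.03] mean -6.09 F [-2.88 -5.73  3.76] M [-1.376  0.555 -0.031] posrow mm [182.2  182.21]
```

Call:
send_rows(
  travel=[
    [0,-0.4,0],
    [0,-0.8,0.05],
    [0,-1.2,0.05],
    [0,-1.6,0.05],
    [0,-2,0.05],
    [0,-2.4,0.05],
    [0,-2.7,0.05],
    [0,-2.95,0.05],
    [0,-3.05,0.05],
    [0,-3.1,0.05],
  ],
  turn=[
    [0,0,0],
    [-0.08,0,-0.1],
    [-0.08,0,-0.1],
    [-0.08,0,-0.1],
    [-0.08,0,-0.1],
    [-0.08,0,-0.1],
    [-0.08,0,-0.1],
    [-0.08,0,-0.1],
    [-0.08,0,-0.1],
    [-0.08,0,-0.1],
  ],
  gripper=[0.75,0.75,0.75,0.75,0.75,0.75,0.75,0.75,0.75,0.75],
)

```text
time_s: 26.2
eef_pos: [0.5023, 0.0771, 0.1166]
tcp_rot: [-3.141, 0.0, 2.991]
force: [0.7, -0.6, -0.3]
gripper_width: 0.064
```

```bash
python3 rd.py 1 wrist w8
```

```text
t 26.25 pos [0.5023 0.0771 0.1166] rot [-3.1413e+00  5.0000e-04  2.9910e+00] w 0.06415282539553117
Frow [-0.52  0.52] mean -0.0 F [ 0.81 -0.12 -0.49] M [ 0.012  0.014 -0.041] posrow mm [151.08 151.13]
```

View pics/w8.png

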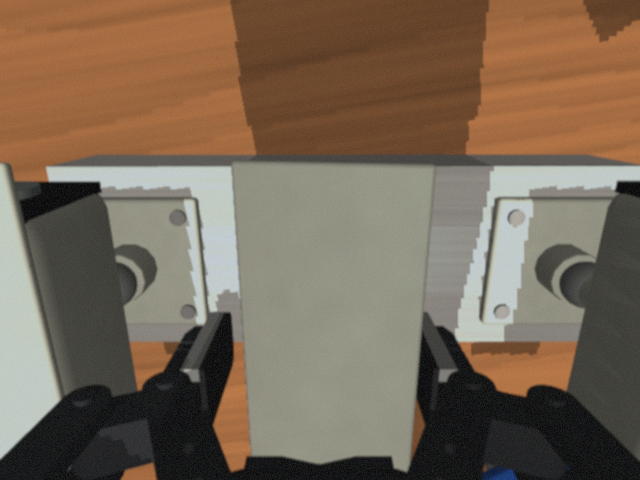

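Call:
send_rows(
  travel=[
    [0,-0.05,0],
    [0,-0.1,0],
    [0,-0.14,0],
    [0,-0.18,0],
    [0,-0.2,0],
    [0,-0.22,0],
    [0,-0.24,0],
    [0,-0.25,0],
    [0,-0.25,0],
    [0,-0.25,0],
  ],
  turn=[
    [0,0,0],
    [0,0,0],
    [0,0,0],
    [0,0,0],
    [0,0,0],
    [0,0,0],
    [0,0,0],
    [0,0,0],
    [0,0,0],
    [0,0,0],
  ],
  gripper=[0.75,0.75,0.75,0.75,0.75,0.75,0.75,0.75,0.75,0.75],
)

```text
time_s: 27.25
eef_pos: [0.502, 0.0748, 0.1167]
tcp_rot: [3.142, 0.001, 2.991]
force: [1.0, 3.5, 0.9]
gripper_width: 0.0641
```

```bash
python3 rd.py 1
```

```text
t 27.3 pos [0.5019 0.0748 0.1166] rot [3.1416e+00 4.0000e-04 2.9911e+00] w 0.06381225609474492
Frow [3.56 2.96] mean 3.26 F [0.54 3.22 0.65] M [ 0.716 -0.085  0.021] posrow mm [148.8  148.78]
```

Call:
send_rows(
  travel=[
    [0,-0.02,0],
    [0,-0.04,0],
    [0,-0.06,0],
    [0,-0.08,0],
    [0,-0.1,0],
    [0,-0.1,0],
    [0,-0.1,0],
    [0,-0.1,0],
    [0,-0.1,0],
    [0,-0.1,0],
  ],
  turn=[
    [0,0,0],
    [0,0,0],
    [0,0,0],
    [0,0,0],
    [0,0,0],
    [0,0,0],
    [0,0,0],
    [0,0,0],
    [0,0,0],
    [0,0,0],
  ],
  gripper=[0.75,0.75,0.75,0.75,0.75,0.75,0.75,0.75,0.75,0.75],
)

```text
time_s: 28.3
eef_pos: [0.5019, 0.0741, 0.117]
tcp_rot: [3.141, 0.001, 2.991]
force: [-0.2, 5.1, 3.5]
gripper_width: 0.0643
```

```bash
python3 rd.py 1
```

```text
t 28.35 pos [0.5019 0.0741 0.117 ] rot [3.1409e+00 9.0000e-04 2.9913e+00] w 0.06346667400163232
Frow [5.   5.74] mean 5.37 F [0.03 5.42 3.1 ] M [ 1.255 -0.012  0.034] posrow mm [148.06 148.06]
```

Call:
send_rows(
  travel=[
    [0,-0.02,0],
    [0,-0.04,0],
    [0,-0.06,0],
    [0,-0.07,0],
    [0,-0.07,0],
    [0,-0.07,0],
    [0,-0.07,0],
    [0,-0.07,0],
    [0,-0.07,0],
    [0,-0.07,0],
  ],
  turn=[
    [0,0,0],
    [0,0,0],
    [0,0,0],
    [0,0,0],
    [0,0,0],
    [0,0,0],
    [0,0,0],
    [0,0,0],
    [0,0,0],
    [0,0,0],
  ],
  gripper=[0.75,0.75,0.75,0.75,0.75,0.75,0.75,0.75,0.75,0.75],
)

```text
time_s: 29.35
eef_pos: [0.5019, 0.0737, 0.1172]
tcp_rot: [3.14, 0.001, 2.991]
force: [-0.1, 5.7, 3.0]
gripper_width: 0.0641
```

```bash
python3 rd.py 1
```

```text
t 29.4 pos [0.5019 0.0737 0.1172] rot [3.1403e+00 1.1000e-03 2.9915e+00] w 0.06416678777782175
Frow [5.67 6.02] mean 5.85 F [-0.03  5.92  3.33] M [1.304 0.006 0.025] posrow mm [147.62 147.62]
```

Call:
send_rows(
  travel=[
    [0,0.5,0],
    [0,1.0,0],
    [0,1.0,-2.5],
    [0,1.0,-5],
    [0,1.0,-6.2],
    [0,-1.8,-6.2],
    [0,-4.8,-6.2],
    [0,-7.8,-6.2],
    [0,-9.26,-6.2],
    [0,-9.26,-6.2],
  ],
  turn=[
    [0,0,0],
    [0,0,0],
    [0.08,0.06,0],
    [0.08,0.06,0],
    [0.08,0.06,0],
    [0.08,0.06,0],
    [0.08,0.06,0],
    [0.08,0.06,0],
    [0.08,0.06,0],
    [0.08,0.06,0],
  ],
  gripper=[0.75,0.75,0.75,0.75,0.75,0.75,0.75,0.75,0.75,0.75],
)

```text
time_s: 30.4
eef_pos: [0.4877, -0.0196, 0.1785]
tcp_rot: [-3.141, -0.0, 2.989]
force: [0.4, 0.2, -0.0]
gripper_width: 0.0641
```

```bash
python3 rd.py 2 wrist w9
```

```text
t 30.5 pos [ 0.4879 -0.0179  0.1787] rot [-3.1415e+00 -4.0000e-04  2.9906e+00] w 0.06398409945060582
Frow [ 0.3  -0.19 -0.3 ] mean -0.06 F [-0.05 -0.06 -0.21] M [ 0.009  0.015 -0.009] posrow mm [53.27 54.32 54.98]
```

View pics/w9.png

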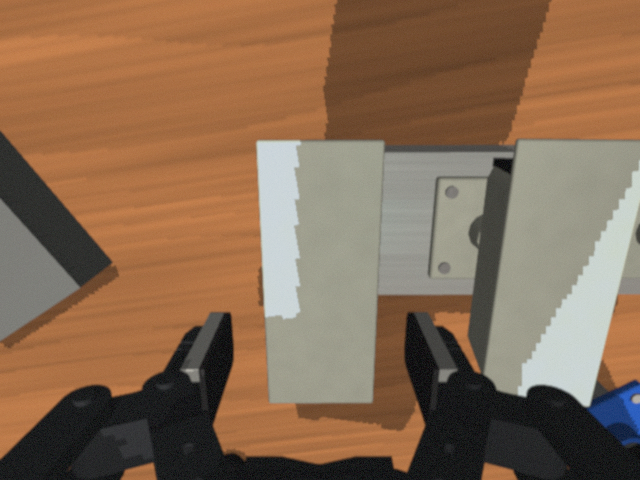

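Call:
send_rows(
  travel=[
    [0,0,1.5],
    [0,0,3],
    [0,0,4.5],
    [0,0,5.8],
    [0,0,6.2],
    [0,0.2,6.2],
    [0,0.5,6.2],
    [0,0.75,6.2],
    [0,0.87,6.2],
    [0,0.87,6.2],
  ],
  turn=[
    [0,0,0],
    [0,0,0],
    [0,0,0],
    [0,0,0],
    [0,0,0],
    [0,0,0],
    [0,0,0],
    [0,0,0],
    [0,0,0],
    [0,0,0],
  ],
  gripper=[0.75,0.75,0.75,0.75,0.75,0.75,0.75,0.75,0.75,0.75],
)

```text
time_s: 31.5
eef_pos: [0.4894, -0.0092, 0.1171]
tcp_rot: [-3.141, 0.0, 2.991]
force: [0.1, 0.7, 0.2]
gripper_width: 0.064
```

```bash
python3 rd.py 1
```

```text
t 31.55 pos [ 0.4894 -0.0093  0.117 ] rot [-3.1414e+00  1.0000e-04  2.9909e+00] w 0.06439532766953135
Frow [ 0.75 -0.68] mean 0.04 F [0.15 0.01 0.26] M [0.027 0.023 0.007] posrow mm [63.86 63.74]
```

Call:
send_rows(
  travel=[
    [0,0.05,0],
    [0,0.1,0],
    [0,0.12,0],
    [0,0.14,0],
    [0,0.16,0],
    [0,0.18,0],
    [0,0.18,0],
    [0,0.18,0],
    [0,0.18,0],
    [0,0.18,0],
  ],
  turn=[
    [0,0,0],
    [0,0,0],
    [0,0,0],
    [0,0,0],
    [0,0,0],
    [0,0,0],
    [0,0,0],
    [0,0,0],
    [0,0,0],
    [0,0,0],
  ],
  gripper=[0.75,0.75,0.75,0.75,0.75,0.75,0.75,0.75,0.75,0.75],
)

```text
time_s: 32.55
eef_pos: [0.4896, -0.0076, 0.1171]
tcp_rot: [-3.141, 0.0, 2.991]
force: [-2.0, -3.2, 2.6]
gripper_width: 0.0639
```

```bash
python3 rd.py 1
```

```text
t 32.6 pos [ 0.4896 -0.0077  0.1171] rot [-3.1410e+00  1.0000e-04  2.9908e+00] w 0.06444539958358272
Frow [-3.45 -3.45] mean -3.45 F [-1.28 -3.3   2.51] M [-0.744  0.345 -0.04 ] posrow mm [65.39 65.37]
```

Call:
send_rows(
  travel=[
    [0,0.02,0],
    [0,0.04,0],
    [0,0.06,0],
    [0,0.07,0],
    [0,0.07,0],
    [0,0.07,0],
    [0,0.07,0],
    [0,0.07,0],
    [0,0.07,0],
    [0,0.07,0],
  ],
  turn=[
    [0,0,0],
    [0,0,0],
    [0,0,0],
    [0,0,0],
    [0,0,0],
    [0,0,0],
    [0,0,0],
    [0,0,0],
    [0,0,0],
    [0,0,0],
  ],
  gripper=[0.75,0.75,0.75,0.75,0.75,0.75,0.75,0.75,0.75,0.75],
)

```text
time_s: 33.6
eef_pos: [0.4897, -0.0073, 0.1173]
tcp_rot: [-3.14, 0.0, 2.991]
force: [-1.6, -4.4, 3.5]
gripper_width: 0.064
```

```bash
python3 rd.py 1
```

```text
t 33.65 pos [ 0.4897 -0.0073  0.1172] rot [-3.1403e+00  2.0000e-04  2.9906e+00] w 0.06358976018984368
Frow [-4.59 -5.42] mean -5.0 F [-1.78 -4.79  3.35] M [-1.132  0.503 -0.028] posrow mm [65.78 65.79]
```

Call:
send_rows(
  travel=[
    [0,0.02,0],
    [0,0.04,0],
    [0,0.06,0],
    [0,0.07,0],
    [0,0.07,0],
    [0,0.07,0],
    [0,0.07,0],
    [0,0.07,0],
    [0,0.07,0],
    [0,0.07,0],
  ],
  turn=[
    [0,0,0],
    [0,0,0],
    [0,0,0],
    [0,0,0],
    [0,0,0],
    [0,0,0],
    [0,0,0],
    [0,0,0],
    [0,0,0],
    [0,0,0],
  ],
  gripper=[0.75,0.75,0.75,0.75,0.75,0.75,0.75,0.75,0.75,0.75],
)

```text
time_s: 34.65
eef_pos: [0.4898, -0.0069, 0.1175]
tcp_rot: [-3.139, 0.0, 2.99]
force: [-2.9, -5.4, 3.0]
gripper_width: 0.0644
```

```bash
python3 rd.py 1
```

```text
t 34.7 pos [ 0.4898 -0.0069  0.1175] rot [-3.1395e+00  4.0000e-04  2.9903e+00] w 0.06380368385490298
Frow [-5.8  -5.77] mean -5.79 F [-2.33 -5.5   3.27] M [-1.203  0.577 -0.079] posrow mm [66.14 66.17]
```

Call:
send_rows(
  travel=[
    [0,-0.3,0],
    [0,-0.7,0.06],
    [0,-1.1,0.06],
    [0,-1.5,0.06],
    [0,-1.8,0.06],
    [0,-2.0,0.06],
    [0,-2.08,0.06],
    [0,-2.14,0.06],
    [0,-2.18,0.06],
    [0,-2.18,0.06],
  ],
  turn=[
    [0,0,0],
    [-0.1,0,-0.05],
    [-0.1,0,-0.05],
    [-0.1,0,-0.05],
    [-0.1,0,-0.05],
    [-0.1,0,-0.05],
    [-0.1,0,-0.05],
    [-0.1,0,-0.05],
    [-0.1,0,-0.05],
    [-0.1,0,-0.05],
  ],
  gripper=[0.75,0.75,0.75,0.75,0.75,0.75,0.75,0.75,0.75,0.75],
)

```text
time_s: 35.7
eef_pos: [0.4866, -0.0281, 0.117]
tcp_rot: [3.141, 0.0, 2.992]
force: [0.5, 2.8, 1.8]
gripper_width: 0.0641
```

```bash
python3 rd.py 1
```

```text
t 35.75 pos [ 0.4866 -0.0281  0.117 ] rot [3.1414e+00 5.0000e-04 2.9915e+00] w 0.06388669651178198
Frow [2.82 2.62] mean 2.72 F [0.48 2.68 1.45] M [ 0.567 -0.067  0.001] posrow mm [44.7  44.69]
```

Call:
send_rows(
  travel=[
    [0,-0.02,0],
    [0,-0.04,0],
    [0,-0.06,0],
    [0,-0.08,0],
    [0,-0.08,0],
    [0,-0.08,0],
    [0,-0.08,0],
    [0,-0.08,0],
    [0,-0.08,0],
    [0,-0.08,0],
  ],
  turn=[
    [0,0,0],
    [0,0,0],
    [0,0,0],
    [0,0,0],
    [0,0,0],
    [0,0,0],
    [0,0,0],
    [0,0,0],
    [0,0,0],
    [0,0,0],
  ],
  gripper=[0.75,0.75,0.75,0.75,0.75,0.75,0.75,0.75,0.75,0.75],
)

```text
time_s: 36.75
eef_pos: [0.4866, -0.0286, 0.1172]
tcp_rot: [3.141, 0.001, 2.992]
force: [0.5, 4.9, 1.7]
gripper_width: 0.0638
```

```bash
python3 rd.py 1
```

```text
t 36.8 pos [ 0.4866 -0.0286  0.1172] rot [3.1407e+00 7.0000e-04 2.9918e+00] w 0.06370090915614791
Frow [4.92 5.21] mean 5.06 F [0.05 5.11 2.73] M [ 1.208 -0.086  0.014] posrow mm [44.21 44.22]
```

Call:
send_rows(
  travel=[
    [0,-0.02,0],
    [0,-0.04,0],
    [0,-0.06,0],
    [0,-0.07,0],
    [0,-0.07,0],
    [0,-0.07,0],
    [0,-0.07,0],
    [0,-0.07,0],
    [0,-0.07,0],
    [0,-0.07,0],
  ],
  turn=[
    [0,0,0],
    [0,0,0],
    [0,0,0],
    [0,0,0],
    [0,0,0],
    [0,0,0],
    [0,0,0],
    [0,0,0],
    [0,0,0],
    [0,0,0],
  ],
  gripper=[0.75,0.75,0.75,0.75,0.75,0.75,0.75,0.75,0.75,0.75],
)

```text
time_s: 37.8
eef_pos: [0.4866, -0.029, 0.1174]
tcp_rot: [3.14, 0.001, 2.992]
force: [-0.6, 6.4, 4.2]
gripper_width: 0.0642
```

```bash
python3 rd.py 1
```

```text
t 37.85 pos [ 0.4866 -0.029   0.1174] rot [3.1399e+00 9.0000e-04 2.9920e+00] w 0.06411763947256942
Frow [6.2  5.83] mean 6.02 F [-0.64  6.18  3.87] M [ 1.317 -0.05   0.012] posrow mm [43.86 43.85]
```

Call:
send_rows(
  travel=[
    [0,0.6,0],
    [0,1.1,0],
    [0,1.1,-3],
    [0,1.1,-6],
    [0,1.1,-6.8],
    [0,4.1,-6.8],
    [0,7.1,-6.8],
    [0,10.1,-6.8],
    [0,12.1,-6.8],
    [0,12.1,-6.8],
  ],
  turn=[
    [0,0,0],
    [0,0,0],
    [0.1,0.05,0],
    [0.1,0.05,0],
    [0.1,0.05,0],
    [0.1,0.05,0],
    [0.1,0.05,0],
    [0.1,0.05,0],
    [0.1,0.05,0],
    [0.1,0.05,0],
  ],
  gripper=[0.75,0.75,0.75,0.75,0.85,1,1,1,1,1],
)

```text
time_s: 38.85
eef_pos: [0.5043, 0.0925, 0.1848]
tcp_rot: [-3.141, -0.001, 2.995]
force: [-0.4, -0.1, 0.3]
gripper_width: 0.0852
```

```bash
python3 rd.py 3 wrist w10
```

```text
t 39.0 pos [0.5043 0.0901 0.1851] rot [-3.1409e+00 -5.0000e-04  2.9921e+00] w 0.08534051169581736
Frow [-0.12  0.51 -0.86 -0.26] mean -0.18 F [-0.07 -0.17  0.2 ] M [-0.012  0.    -0.006] posrow mm [166.65 165.5  164.74 164.28]
```

View pics/w10.png

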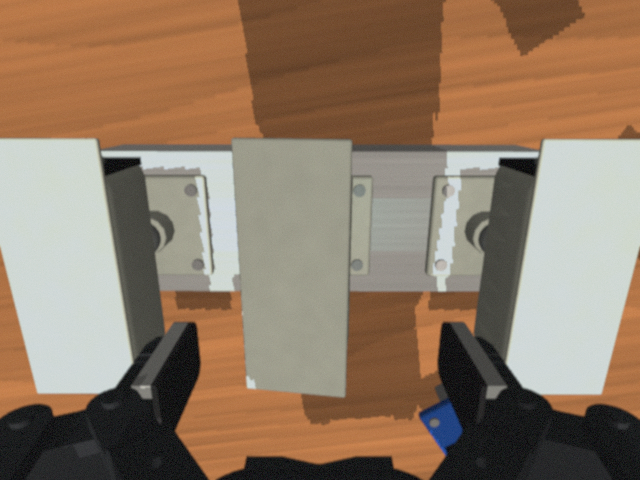

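Call:
send_rows(
  travel=[
    [0,0.05,1.5],
    [0,0.05,3],
    [0,0.05,4.5],
    [0,0.05,6],
    [0,0.05,6.9],
    [0,0.05,7.1],
    [0,0.05,7.1],
    [0,0.05,7.1],
    [0,0.05,7.1],
    [0,0.05,7.1],
  ],
  turn=[
    [0,0,0],
    [0,0,0],
    [0,0,0],
    [0,0,0],
    [0,0,0],
    [0,0,0],
    [0,0,0],
    [0,0,0],
    [0,0,0],
    [0,0,0],
  ],
  gripper=[1,1,1,1,1,1,1,1,1,1],
)

```text
time_s: 40.0
eef_pos: [0.5047, 0.0906, 0.1147]
tcp_rot: [-3.141, 0.0, 2.992]
force: [-0.8, 0.1, 1.4]
gripper_width: 0.0855
```

```bash
python3 rd.py 1 wrist w11
```

```text
t 40.05 pos [0.5047 0.0905 0.1146] rot [-3.1409e+00  3.0000e-04  2.9921e+00] w 0.085406035290864
Frow [-0.04 -0.31] mean -0.17 F [-0.02 -0.17  0.93] M [ 0.013 -0.021 -0.007] posrow mm [164.78 164.75]
```

View pics/w11.png

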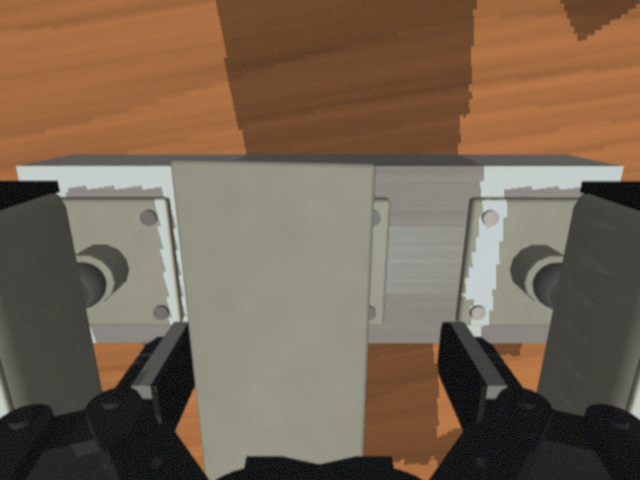

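Call:
send_rows(
  travel=[
    [0,0,0],
    [0,0,0],
    [0,0,0],
    [0,0,0],
    [0,0,0],
    [0,0,0],
    [0,0,0],
    [0,0,0],
    [0,0,0],
    [0,0,0],
  ],
  turn=[
    [0,0,0],
    [0,0,0],
    [0,0,0],
    [0,0,0],
    [0,0,0],
    [0,0,0],
    [0,0,0],
    [0,0,0],
    [0,0,0],
    [0,0,0],
  ],
  gripper=[0.9,0.8,0.7,0.65,0.6,0.55,0.5,0.4,0.3,0.3],
  grip_force=40,
)

```text
time_s: 41.05
eef_pos: [0.5047, 0.0906, 0.1147]
tcp_rot: [-3.141, 0.0, 2.992]
force: [-0.8, 1.3, 1.4]
gripper_width: 0.0436
```

```bash
python3 rd.py 1 wrist w12
```

```text
t 41.1 pos [0.5047 0.0906 0.1147] rot [-3.1411e+00  3.0000e-04  2.9922e+00] w 0.04378375203849436
Frow [1.14 1.6 ] mean 1.37 F [-0.79  1.5   1.98] M [ 0.227  0.219 -0.083] posrow mm [164.84 164.84]
```

View pics/w12.png

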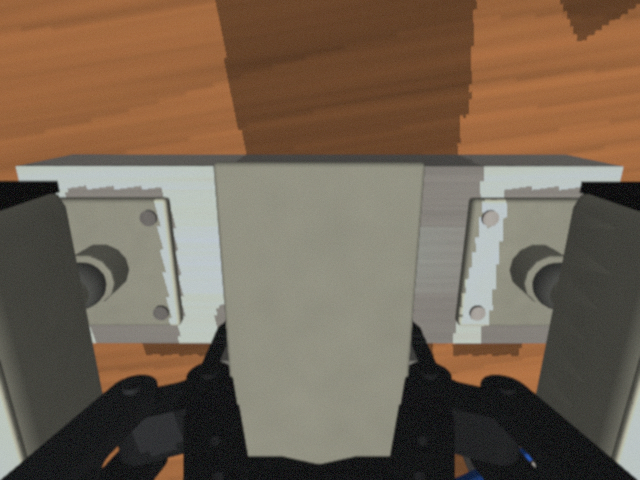

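Call:
send_rows(
  travel=[
    [0,0,-0.3],
    [0,0,-0.8],
    [0,0,-1.4],
    [0,0,-2],
    [0,0,-2.6],
    [0,0,-3.2],
    [0,0,-3.9],
    [0,0,-4.6],
    [0,0,-5.5],
    [0,0,-6.5],
  ],
  turn=[
    [0,0,0],
    [0,0,0],
    [0,0,0],
    [0,0,0],
    [0,0,0],
    [0,0,0],
    [0,0,0],
    [0,0,0],
    [0,0,0],
    [0,0,0],
  ],
  gripper=[0.3,0.3,0.3,0.3,0.3,0.3,0.3,0.3,0.3,0.3],
)

```text
time_s: 42.1
eef_pos: [0.5046, 0.0907, 0.1804]
tcp_rot: [-3.141, 0.0, 2.992]
force: [-0.0, 0.2, -7.3]
gripper_width: 0.0434
```

```bash
python3 rd.py 1 scene s12
python3 - <<'E'
from h import *
# tray hole center from side image using depth (initial), top plane z=.05
d=np.load("pics/side0_d.npy"); W=cloud("side",d); p=cv2.imread("pics/side0.png")
x,y,z=W[...,0],W[...,1],W[...,2]
for n in("side","scene"):
    d=np.load(f"pics/{n}0_d.npy"); W=cloud(n,d); x,y,z=W[...,0],W[...,1],W[...,2]
    m=(x>.38)&(x<.58)&(y<-.17)&(y>-.38)&(z>.043)&(z<.056)
    q=(W[m][:,:2]*1000).astype(np.float32); rc=cv2.minAreaRect(q); print(n,"top",rc)
    mm=m.astype(np.uint8); cs,h=cv2.findContours(mm,cv2.RETR_CCOMP,cv2.CHAIN_APPROX_NONE)
    for i,c in enumerate(cs):
        if h[0][i][3]>=0 and len(c)>15:
            pts=np.array([W[v,u,:2] for u,v in c[:,0]])*1000  # includes rim
            (cx,cy),rr=cv2.minEnclosingCircle(pts.astype(np.float32)); print("hole",cx,cy,rr,len(c))
E
```

```text
t 42.15 pos [0.5054 0.0906 0.1824] rot [-3.1412e+00  2.7000e-03  2.9922e+00] w 0.04366003590074904
Frow [ 0.2  -0.79] mean -0.29 F [ 0.24 -0.33 -6.32] M [-0.011 -0.043  0.012] posrow mm [164.87 164.93]
side top ((470.51165771484375, -280.2577209472656), (131.6363525390625, 134.18739318847656), 24.269392013549805)
hole 469.1811828613281 -283.1833801269531 30.980823516845703 71
scene top ((475.957275390625, -277.806396484375), (137.00082397460938, 134.17816162109375), 24.223608016967773)
```

View pics/s12.png

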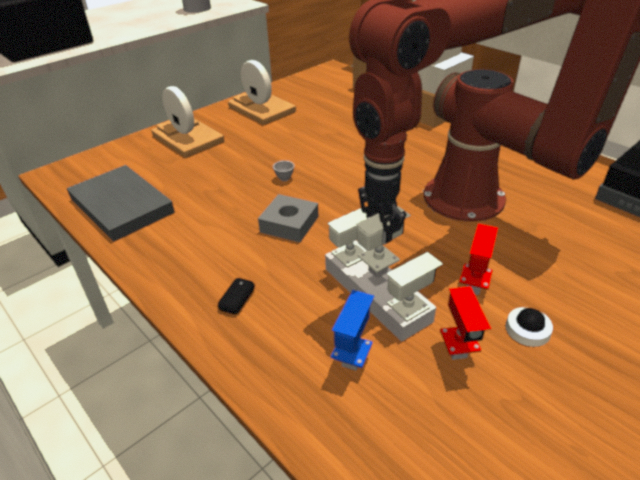

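Call:
send_rows(
  travel=[
    [0,0,-2],
    [0,0,-5],
    [0,0,-8],
    [0,-1,-10.5],
    [-0.2,-3,-11.5],
    [-0.4,-6,-11.5],
    [-0.6,-9.5,-11.5],
    [-0.9,-13,-11.5],
    [-1.2,-16.5,-11.5],
    [-1.4,-19,-11.5],
  ],
  turn=[
    [0,0,0],
    [0,0,0],
    [0,0,0],
    [0,0,0],
    [0,0,0],
    [0,0,0],
    [0,0,0],
    [0,0,0],
    [0,0,0],
    [0,0,0],
  ],
  gripper=[0.3,0.3,0.3,0.3,0.3,0.3,0.3,0.3,0.3,0.3],
)

```text
time_s: 43.15
eef_pos: [0.4904, -0.1014, 0.2978]
tcp_rot: [-3.141, 0.003, 2.991]
force: [0.2, -0.4, -7.3]
gripper_width: 0.0435
```

```bash
cat > tray.py <<'E'
from h import *
import sys
p,d0=imaging.snapshot("wrist")  # settle
T=tool_T(); s=r.read_state(); p,d=imaging.snapshot("wrist"); cv2.imwrite("pics/%s.png"%sys.argv[1],p[...,::-1])
print(s['time_s'],np.round(s['eef_pos'],4),np.round(s['tcp_rot'],4),np.round(s['force'],2),np.round(s['joint_vel'],3))
W=cloud("wrist",d,T); x,y,z=W[...,0],W[...,1],W[...,2]
m=((x>.36)&(x<.60)&(y<-.16)&(y>-.40)&(z>.043)&(z<.056)).astype(np.uint8)
q=(W[m>0][:,:2]*1000).astype(np.float32); print("top",len(q),cv2.minAreaRect(q))
cs,h=cv2.findContours(m,cv2.RETR_CCOMP,cv2.CHAIN_APPROX_NONE)
for i,c in enumerate(cs):
    if h[0][i][3]>=0 and len(c)>15:
        pts=np.array([W[v,u,:2] for u,v in c[:,0]])*1000
        e=cv2.fitEllipse(pts.astype(np.float32)); print("hole",len(c),np.round(e[0],1),np.round(e[1],1),cv2.minEnclosingCircle(pts.astype(np.float32)))
E
python3 tray.py w13
```

```text
43.2 [ 0.4903 -0.1043  0.2975] [-3.1384e+00  2.8000e-03  2.9893e+00] [-1.05 -4.59 -7.64] [ 0.064 -0.006 -0.013 -0.002 -0.004  0.092]
top 15756 ((472.6501159667969, -279.31298828125), (130.2292938232422, 131.91702270507812), 24.069725036621094)
hole 170 [ 472.4 -278.7] [55.9 56.5] ((471.60247802734375, -278.6817321777344), 29.26199722290039)
```

View pics/w13.png

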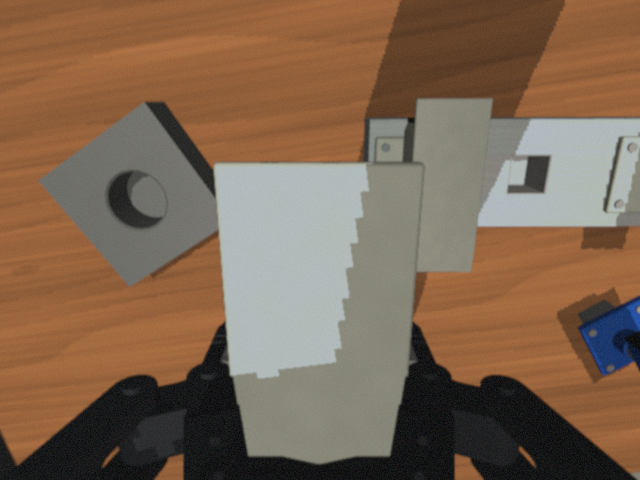

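Call:
send_rows(
  travel=[
    [-0.1,-3,0],
    [-0.3,-6.5,0],
    [-0.5,-10,0],
    [-0.7,-13.5,0],
    [-0.9,-16,0],
    [-0.99,-17.3,1],
    [-0.99,-17.5,3],
    [-0.99,-17.5,5],
    [-0.99,-17.5,7],
    [-0.99,-17.5,8],
  ],
  turn=[
    [0,0,0],
    [0,0,0],
    [0,0,0],
    [0,0,0],
    [0,0,0],
    [0,0,0],
    [0,0,0],
    [0,0,0],
    [0,0,0],
    [0,0,0],
  ],
  gripper=[0.3,0.3,0.3,0.3,0.3,0.3,0.3,0.3,0.3,0.3],
)

```text
time_s: 44.25
eef_pos: [0.4733, -0.2754, 0.2154]
tcp_rot: [3.141, 0.0, 2.989]
force: [0.4, 0.6, -7.5]
gripper_width: 0.0435
```

```bash
python3 rd.py 3 side sd14; python3 -c "
import cv2;p=cv2.imread('pics/sd14.png');cv2.imwrite('pics/sd14c.png',cv2.resize(p[200:420,180:420],None,fx=2.7,fy=2.7))"
```

```text
t 44.4 pos [ 0.4736 -0.2762  0.2176] rot [-3.1406e+00  1.9000e-03  2.9892e+00] w 0.04350792493313156
Frow [ 0.6   0.96 -0.12  0.56] mean 0.5 F [ 0.08  0.5  -7.94] M [ 0.045 -0.036  0.021] posrow mm [-201.86 -201.81 -202.08 -202.55]
```

View pics/sd14c.png

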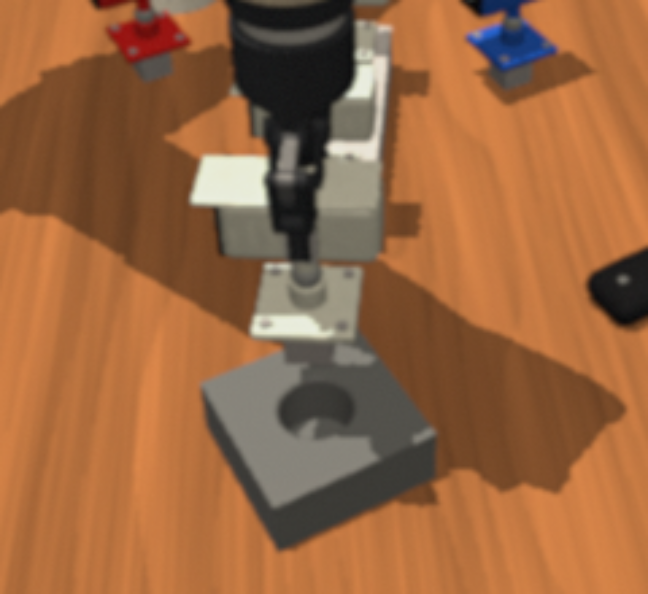

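Call:
send_rows(
  travel=[
    [0,-0.1,0.3],
    [0,-0.2,0.8],
    [0,-0.28,1.5],
    [0,-0.28,2.3],
    [0,-0.28,3.1],
    [0,-0.28,3.9],
    [0,-0.28,4.6],
    [0,-0.28,5],
    [0,-0.28,5.2],
    [0,-0.28,5.2],
  ],
  turn=[
    [0,0,0],
    [0,0,0],
    [0,0,0],
    [0,0,0],
    [0,0,0],
    [0,0,0],
    [0,0,0],
    [0,0,0],
    [0,0,0],
    [0,0,0],
  ],
  gripper=[0.3,0.3,0.3,0.3,0.3,0.3,0.3,0.3,0.3,0.3],
)

```text
time_s: 45.4
eef_pos: [0.4732, -0.2789, 0.1654]
tcp_rot: [-3.141, 0.002, 2.989]
force: [-0.1, -0.2, -6.9]
gripper_width: 0.0434
```

Run:
```python
from h import *
imaging.snapshot("side")
s=r.read_state(); p,d=imaging.snapshot("side"); cv2.imwrite("pics/sd15.png",p[...,::-1])
ps,ds=imaging.snapshot("scene"); cv2.imwrite("pics/sc15.png",ps[...,::-1])
print(s['time_s'],np.round(s['eef_pos'],4),np.round(s['tcp_rot'],4),np.round(s['force'],2))
cv2.imwrite("pics/sd15c.png",np.hstack([cv2.resize(p[230:410,220:360],None,fx=2.8,fy=2.8),cv2.resize(ps[150:330,230:370],None,fx=2.8,fy=2.8)])[...,::-1])
oz=s['eef_pos'][2]-0.0647
print("flange top expected z",oz+.008)
for n,dd in(("side",d),("scene",ds)):
    W=cloud(n,dd); x,y,z=W[...,0],W[...,1],W[...,2]
    m=(x>.42)&(x<.53)&(y>-.33)&(y<-.22)&(z>oz+.002)&(z<oz+.014)
    m=m.astype(np.uint8)
    k,L,st,_=cv2.connectedComponentsWithStats(m,connectivity=4)
    for i in range(1,k):
        if st[i,4]>60:
            q=W[L==i]; A=np.c_[q[:,:2]-q[:,:2].mean(0),np.ones(len(q))]; c=np.linalg.lstsq(A,q[:,2],rcond=None)[0]
            print(n,st[i].tolist(),"zmean",q[:,2].mean().round(4),"slopes",c[:2].round(3),cv2.minAreaRect((q[:,:2]*1000).astype(np.float32)))
    m=((x>.38)&(x<.58)&(y<-.17)&(y>-.38)&(z>.043)&(z<.056))
    print("tray",cv2.minAreaRect((W[m][:,:2]*1000).astype(np.float32)))
```

```text
45.45 [ 0.4734 -0.279   0.1657] [-3.1405e+00  2.1000e-03  2.9892e+00] [ 0.02 -0.17 -7.54]
flange top expected z 0.1090413794644188
side [275, 318, 40, 29, 846] zmean 0.1086 slopes [-0.003 -0.011] ((470.2930603027344, -282.1373291015625), (70.92887878417969, 69.9625015258789), 81.56111145019531)
tray ((470.1664733886719, -280.87786865234375), (130.96710205078125, 133.40516662597656), 24.09729766845703)
scene [271, 184, 33, 21, 311] zmean 0.1069 slopes [-0.008 -0.02 ] ((475.19549560546875, -275.7138671875), (75.24884796142578, 72.04281616210938), 81.73863983154297)
tray ((475.4215393066406, -277.30267333984375), (137.72898864746094, 133.1580352783203), 23.371843338012695)
```

View pics/sd15c.png

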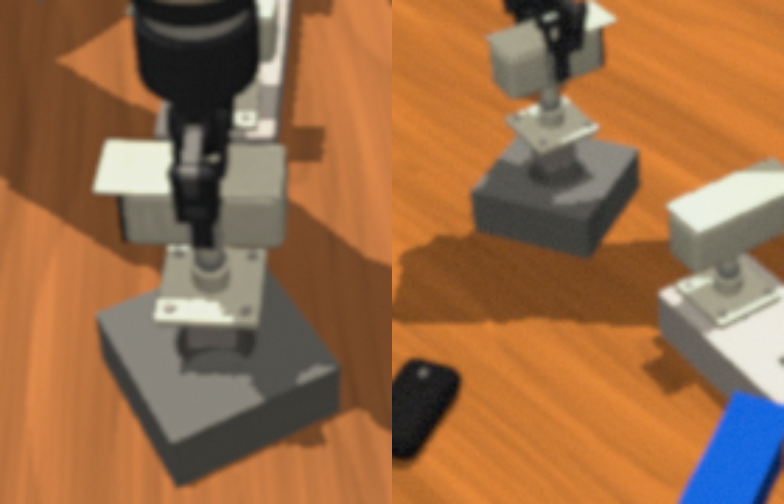

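Call:
send_rows(
  travel=[
    [0,0,0.3],
    [0,0,0.8],
    [0,0,1.4],
    [0,0,2],
    [0,0,2.6],
    [0,0,3.2],
    [0,0,3.8],
    [0,0,4.3],
    [0,0,4.6],
    [0,0,4.7],
  ],
  turn=[
    [0,0,0],
    [0,0,0],
    [0,0,0],
    [0,0,0],
    [0,0,0],
    [0,0,0],
    [0,0,0],
    [0,0,0],
    [0,0,0],
    [0,0,0],
  ],
  gripper=[0.3,0.3,0.3,0.3,0.3,0.3,0.3,0.3,0.3,0.3],
)

```text
time_s: 46.55
eef_pos: [0.4734, -0.2791, 0.1186]
tcp_rot: [-3.141, 0.002, 2.989]
force: [-0.1, -0.4, -6.8]
gripper_width: 0.0438
```

```bash
python3 rd.py 1
```

```text
t 46.6 pos [ 0.4735 -0.2791  0.1187] rot [-3.1404e+00  2.2000e-03  2.9892e+00] w 0.04342192537193558
Frow [-0.42  0.41] mean -0.01 F [-0.07  0.   -6.95] M [ 0.009 -0.01   0.   ] posrow mm [-205.47 -205.52]
```

Call:
send_rows(
  travel=[
    [0,0,0.05],
    [0,0,0.1],
    [0,0,0.15],
    [0,0,0.2],
    [0,0,0.25],
    [0,0,0.3],
    [0,0,0.34],
    [0,0,0.38],
    [0,0,0.4],
    [0,0,0.4],
  ],
  turn=[
    [0,0,0],
    [0,0,0],
    [0,0,0],
    [0,0,0],
    [0,0,0],
    [0,0,0],
    [0,0,0],
    [0,0,0],
    [0,0,0],
    [0,0,0],
  ],
  gripper=[0.3,0.3,0.3,0.3,0.3,0.3,0.3,0.3,0.3,0.3],
)

```text
time_s: 47.6
eef_pos: [0.4736, -0.2793, 0.115]
tcp_rot: [-3.14, 0.002, 2.989]
force: [-0.7, 0.2, -4.5]
gripper_width: 0.0434
```

```bash
python3 rd.py 1
```

```text
t 47.65 pos [ 0.4736 -0.2793  0.115 ] rot [-3.1401e+00  2.5000e-03  2.9892e+00] w 0.04317036720810964
Frow [0.08 0.89] mean 0.49 F [-0.61  0.58 -4.27] M [-0.017  0.135  0.037] posrow mm [-205.64 -205.65]
```

Call:
send_rows(
  travel=[
    [0,0,0.02],
    [0,0,0.04],
    [0,0,0.06],
    [0,0,0.08],
    [0,0,0.08],
    [0,0,0.08],
    [0,0,0.08],
    [0,0,0.08],
    [0,0,0.08],
    [0,0,0.08],
  ],
  turn=[
    [0,0,0],
    [0,0,0],
    [0,0,0],
    [0,0,0],
    [0,0,0],
    [0,0,0],
    [0,0,0],
    [0,0,0],
    [0,0,0],
    [0,0,0],
  ],
  gripper=[0.3,0.3,0.3,0.3,0.3,0.3,0.3,0.3,0.3,0.3],
)

```text
time_s: 48.65
eef_pos: [0.4737, -0.2793, 0.1149]
tcp_rot: [-3.14, 0.003, 2.989]
force: [-2.5, 3.2, 5.2]
gripper_width: 0.0435
```

```bash
python3 rd.py 1 side sd16; python3 -c "
import cv2;p=cv2.imread('pics/sd16.png');cv2.imwrite('pics/sd16c.png',cv2.resize(p[200:420,180:420],None,fx=2.7,fy=2.7))"
```

```text
t 48.7 pos [ 0.4737 -0.2793  0.1149] rot [-3.1398e+00  3.0000e-03  2.9894e+00] w 0.04331388561104187
Frow [2.81 3.03] mean 2.92 F [-2.72  3.36  5.21] M [0.796 0.832 0.044] posrow mm [-205.65 -205.65]
```

View pics/sd16c.png

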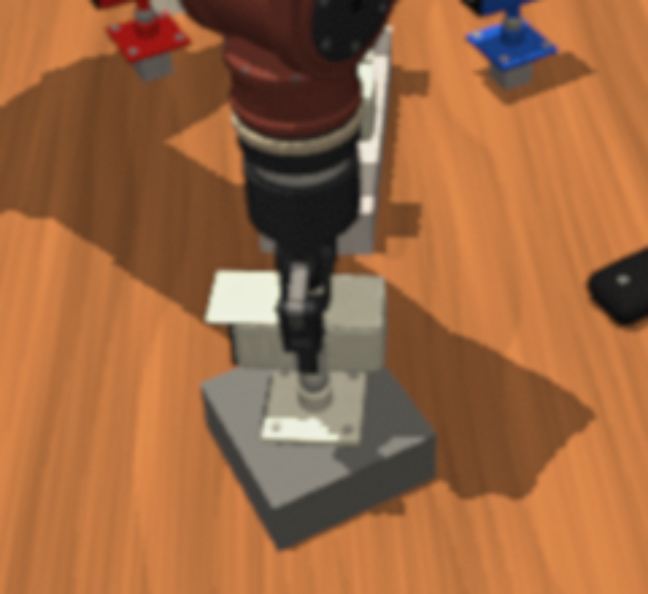

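Call:
send_rows(
  travel=[
    [0,0,-0.03],
    [0,0,-0.03],
    [0,0,-0.03],
    [0,0,-0.03],
    [0,0,-0.03],
    [0,0,-0.03],
    [0,0,-0.03],
    [0,0,-0.03],
    [0,0,-0.03],
    [0,0,-0.03],
  ],
  turn=[
    [0,0,0],
    [0,0,0],
    [0,0,0],
    [0,0,0],
    [0,0,0],
    [0,0,0],
    [0,0,0],
    [0,0,0],
    [0,0,0],
    [0,0,0],
  ],
  gripper=[0.5,0.55,0.6,0.65,0.7,0.75,0.75,0.75,0.75,0.75],
)

```text
time_s: 49.7
eef_pos: [0.4737, -0.2793, 0.1152]
tcp_rot: [-3.14, 0.003, 2.989]
force: [0.3, 0.8, -0.1]
gripper_width: 0.0642
```

```bash
python3 rd.py 1 wrist w17
```

```text
t 49.75 pos [ 0.4738 -0.2793  0.1152] rot [-3.1398e+00  3.0000e-03  2.9894e+00] w 0.06407028921864602
Frow [ 0.84 -0.4 ] mean 0.22 F [-0.01  0.22 -0.34] M [-0.01   0.015 -0.005] posrow mm [-205.65 -205.63]
```

View pics/w17.png

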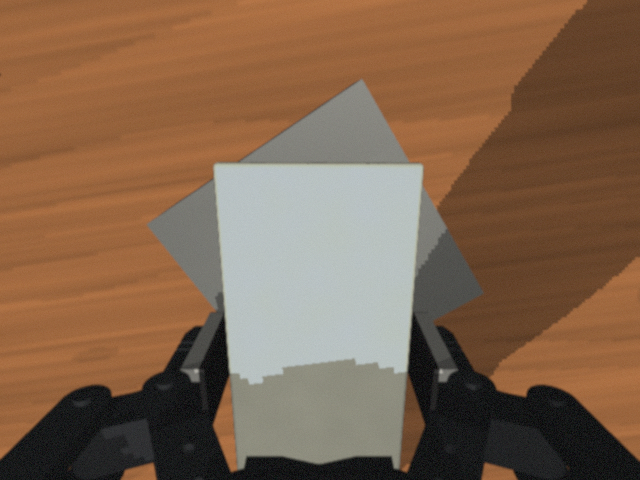

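Released with the head upright and centred. Next I'll tip it to the right (−y), stopping just short of the stop.

Call:
send_rows(
  travel=[
    [0,-0.3,0],
    [0,-0.6,0],
    [0,-0.8,0],
    [0,-0.95,0],
    [0,-1.1,0],
    [0,-1.25,0],
    [0,-1.4,0],
    [0,-1.55,0],
    [0,-1.65,0],
    [0,-1.65,0],
  ],
  turn=[
    [0,0,0],
    [0,0,0],
    [0,0,0],
    [0,0,0],
    [0,0,0],
    [0,0,0],
    [0,0,0],
    [0,0,0],
    [0,0,0],
    [0,0,0],
  ],
  gripper=[0.75,0.75,0.75,0.75,0.75,0.75,0.75,0.75,0.75,0.75],
)

```text
time_s: 50.75
eef_pos: [0.4714, -0.2951, 0.1153]
tcp_rot: [-3.141, 0.003, 2.99]
force: [0.2, 5.3, 3.3]
gripper_width: 0.0641
```

```bash
python3 rd.py 1 wrist w18
```

```text
t 50.8 pos [ 0.4714 -0.295   0.1153] rot [-3.1410e+00  3.1000e-03  2.9898e+00] w 0.06408127630710428
Frow [5.31 5.74] mean 5.52 F [0.5  5.51 3.54] M [ 1.142 -0.104  0.008] posrow mm [-221.58 -221.55]
```

View pics/w18.png

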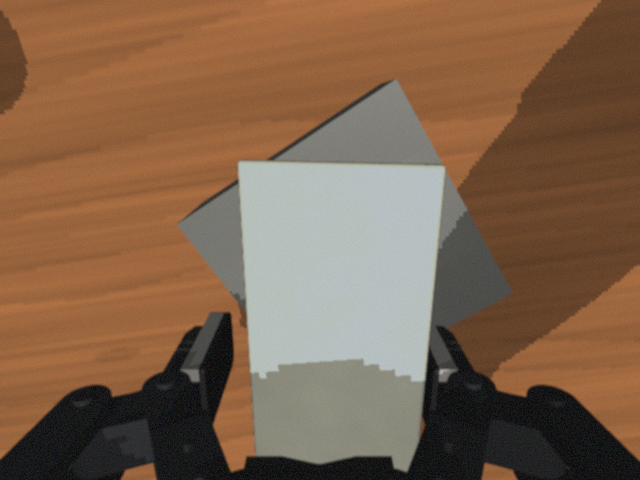

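Call:
send_rows(
  travel=[
    [0,0.2,0],
    [0,0.5,0],
    [0,0.7,0],
    [0,0.7,0],
    [0,0.7,-1],
    [0,0.7,-2.5],
    [0,0.7,-4.5],
    [0,0.7,-7],
    [0,0.7,-10],
    [0,0.7,-12],
  ],
  turn=[
    [0,0,0],
    [0,0,0],
    [0,0,0],
    [0,0,0],
    [0,0,0],
    [0,0,0],
    [0,0,0],
    [0,0,0],
    [0,0,0],
    [0,0,0],
  ],
  gripper=[0.75,0.8,0.85,0.9,0.9,0.9,0.9,0.9,0.9,0.9],
)

```text
time_s: 51.8
eef_pos: [0.4725, -0.2886, 0.2391]
tcp_rot: [-3.139, 0.006, 2.99]
force: [0.4, -0.9, 0.3]
gripper_width: 0.0769
```

Call:
send_rows(
  travel=[
    [-1,0,-1],
    [-3,2,-2],
    [-6,5,-3],
    [-8,8,-3],
    [-8,11,-3],
    [-8,14,-3],
    [-8,14,-3],
    [-8,14,-3],
    [-8,14,-3],
    [-8,14,-3],
  ],
  turn=[
    [0,0,0],
    [0,0,0],
    [0,0,0],
    [0,0,0],
    [0,0,0],
    [0,0,0],
    [0,0,0],
    [0,0,0],
    [0,0,0],
    [0,0,0],
  ],
  gripper=[0.9,0.9,0.9,0.9,0.9,0.9,0.9,0.9,0.9,0.9],
)

```text
time_s: 52.8
eef_pos: [0.5724, -0.1632, 0.2695]
tcp_rot: [-3.139, 0.006, 2.988]
force: [-0.5, -0.8, -0.2]
gripper_width: 0.077
```

Run:
```python
from h import *
p,d=imaging.snapshot("side"); ps,ds=imaging.snapshot("scene")
cv2.imwrite("pics/fin_side.png",cv2.resize(p[150:420,180:450],None,fx=2.2,fy=2.2)[...,::-1]);cv2.imwrite("pics/fin_scene.png",ps[...,::-1])
s=r.read_state(); print(s['time_s'],s['eef_pos'],s['force'])
for n,dd in(("side",d),("scene",ds)):
    W=cloud(n,dd); x,y,z=W[...,0],W[...,1],W[...,2]
    for lab,lo,hi in(("flange",.054,.063),("shade",.148,.178)):
        m=((x>.40)&(x<.6)&(y>-.36)&(y<.25)&(z>lo)&(z<hi)).astype(np.uint8)
        k,L,st,_=cv2.connectedComponentsWithStats(m,connectivity=4)
        for i in range(1,k):
            if st[i,4]>80:
                q=W[L==i]; A=np.c_[q[:,:2]-q[:,:2].mean(0),np.ones(len(q))]; c=np.linalg.lstsq(A,q[:,2],rcond=None)[0]
                rc=cv2.minAreaRect((q[:,:2]*1000).astype(np.float32))
                print(n,lab,st[i,4],"z",q[:,2].mean().round(4),"slopes",c[:2].round(3),np.round(rc[0],1),np.round(rc[1],1),round(rc[2],1))
```

```text
52.9 [ 0.57240963 -0.16304017  0.26928754] [ 0.27028694 -0.01940272  0.20157373]
side flange 306 z 0.0572 slopes [-0.001  0.001] [516.5 195.9] [77.5 71.1] 84.3
side flange 448 z 0.0573 slopes [0.004 0.001] [485.2 -18.3] [78.6 69.9] 81.9
side flange 697 z 0.0576 slopes [ 0.002 -0.002] [ 469.6 -287. ] [60.4 71. ] 80.0
side shade 566 z 0.1598 slopes [0.004 0.117] [510.3 200.4] [ 57.  119.1] 80.2
side shade 839 z 0.1602 slopes [0.006 0.122] [476.9 -19.9] [ 53.  120.1] 82.5
side shade 1499 z 0.1607 slopes [0.021 0.183] [ 461.8 -290.6] [ 50.9 119.5] 81.7
scene flange 239 z 0.0565 slopes [0.001 0.004] [ 476.7 -274.3] [73.5 70.4] 80.6
scene flange 338 z 0.0565 slopes [0.004 0.007] [491.  -14.6] [70.9 69.6] 80.0
scene flange 452 z 0.0565 slopes [ 0.008 -0.001] [523.3 202.8] [69.4 73. ] 79.5
scene shade 419 z 0.1577 slopes [-0.022 -0.057] [ 466.8 -285.7] [ 54.8 120.7] 81.3
scene shade 731 z 0.1592 slopes [-0.028 -0.075] [483.6 -14.9] [ 53.1 122.4] 79.7
scene shade 1001 z 0.1595 slopes [-0.028 -0.061] [514.8 201.6] [ 51.5 124.3] 81.9
```

View pics/fin_side.png

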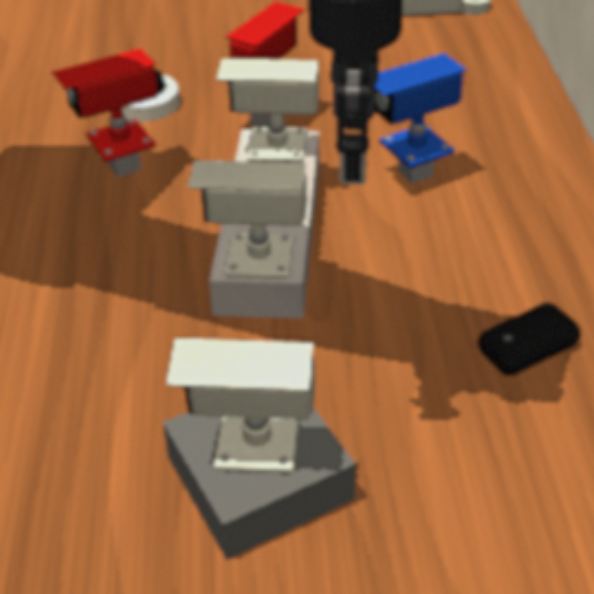

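View pics/fin_scene.png

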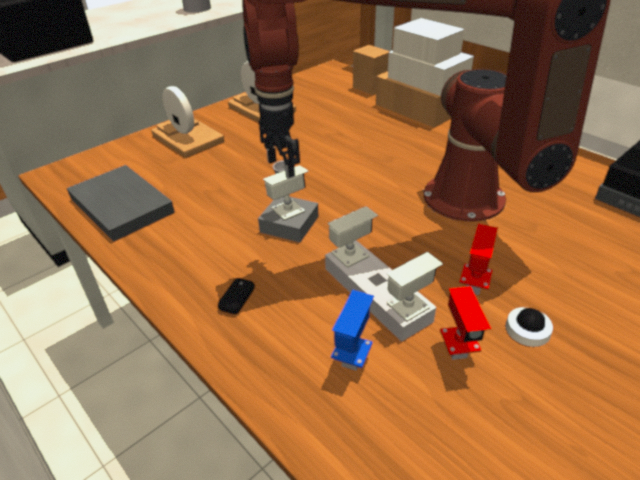

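```bash
python3 -c "
from workcell import r
s=r.read_state();print(s['time_s'],s['joint_vel'].round(3) if hasattr(s['joint_vel'],'round') else s['joint_vel']); print(r.job_done())"
```

```text
52.9 [ 0.005 -0.001 -0.003 -0.001  0.002  0.002]
the job is handed in; nothing more can be done
None
```

I tested the three cameras from left to right, pushing each head first left, then right. The middle camera was the loose one. It now sits in the rework tray with its head tipped over to the robot's right. I handed the job in at 52.9 s of the 72 s allowed.

**Push tests:**

| Camera | Result | Highest average sideways push, left / right |
|---|---|---|
| Left | firm | 6.2 N / 5.5 N |
| Middle | loose, swung to a stop on both sides | 6.1 N / 5.9 N |
| Right | firm | 5.8 N / 6.0 N |

- **Forces:** The force sensor also showed up to about 4 N upward while pushing. That makes the total push at most about 7.6 N, below the 12 N limit.
- **Middle camera in the tray:** The last images show its flange level and at the same height as the two seated cameras' flanges. Its sunshade is about 11 mm off to the side, as expected for a head tipped to its stop.
- **Other cameras and things:** The firm cameras are still seated and upright. The other things look unmoved in the last pictures; I did not re-measure them. The gripper was clear of everything.

**Not as planned:**
- **Final tip:** I meant to stop just short of the stop when tipping the head in the tray. It reached the stop and took about 5.5 N there.
- **Tilt reading:** A direct slope reading of the sunshades was too unreliable to use, because even the upright cameras read as tilted. I judged the tip by the sideways offset instead.

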